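# Store heat sinks in turned stack-nest bins

### The arm

A 7-joint arm with a two-finger parallel gripper is mounted at the origin on the work surface. World frame = base frame: x ahead of the robot, y to its left, z up, the work surface at z = 0. Lengths are in m, angles in rad, forces in N, time in s.
With the tool pointing down it reaches from about 0.425 to 0.95 m from the base axis. Payload 4.7 kg.
Tool frame: the origin (TCP) lies at the very end of the fingers, on their centre line; the grasp point (between the pads) lies 19 mm behind it; z points along the fingers, y is the direction in which the jaws open and shut (so a half turn about z gives the same grasp; the last joint's range is limited). The gripper opens to 87 mm and grips with 3 to 60 N. Pads are 19 mm wide; open, the fingers measure 117 mm over their backs; the gripper's body (75 mm by 190 mm) begins 51 mm behind the grasp point.
Start: joints at [1.281, 0.469, -0.049, 1.532, 0.024, 1.141, -0.082], TCP at [0.174, -0.652, 0.223] pointing down, gripper open.
Joint ranges: [-2.59, 2.59], [-0.33, 1.99], [-1.39, 1.29], [0.1, 2.45], [-1.04, 4.18], [0.21, 1.99], [-2.66, 2.66]. Speed limits (rad/s): [2.57, 2.57, 3.14, 3.14, 3.14, 3.14, 3.14].

### API

Orientations are given as a rotation vector (axis times angle).
In Python, from rig import env gives the robot as it stands.
- The arm moves only by the tool servo_tool, never from a script. Its argument "deltas" is a list of rows, each a list of 3 entries, a list of its own where there are three numbers: the shift along the tool's x, y, z in cm, then the turn, a rotation vector about the tool's x, y, z in rad, then the finger opening in cm, from 0 to 8.7. In form: [[[tx, ty, tz], [wx, wy, wz], gripper], ...]. A call has 1 to 8 rows; each row shifts and turns the pose as measured when the row begins, along the tool's axes as they then stand; what a row does not reach is not made up. A row lasts 1/12 s, in which the tool goes at most 41.7 mm and 7.16 degrees, less where a joint would pass 70% of its speed; a pose out of reach is approached as far as the arm can. A call is refused whole if a number of a shift passes 4.17 or a number of a turn 0.125, either way. A call with a gripper value outside its range is refused whole. The fingers move at their own pace and stop on an object; "squeeze" is the grip in N (left out, the last holds). Time passes only in rows, so rows that do not move let the fingers close. It gives the time, the measured TCP pose, the force and the opening at its end, in the units of the state.
- env.sense(): the state, without advancing time (a new reading comes with each control period).
- env.get_image(name): name is "scene" or "top" or "wrist"; returns a dict with "color" (400x640x3 uint8, red, green, blue), "fx", "fy", "cx", "cy" (pixels), "R" (3x3) and "t" (3): a world point X has camera coordinates R X + t; the wrist camera has in their place "T_tool_cam" (4x4, takes a point from camera to tool coordinates, whose origin is the TCP and whose axes are the flange's). Camera axes: x right, y down, z forward; pixel columns grow to the right and rows downward; lengths in m; the calibration is good to about 2 mm. A picture is of the moment at which its call begins: read the wrist's pose just before it. There is no depth.
- env.sign_off(): hands the job in, once; it reports no verdict.
Trained networks look in a picture, given as the dict that the camera call returned (one of the last four; its "shot" number tells which), for a name from the list of things; names that differ only in an ending like _2 or _b are one class to them, and where a whole thing is asked for, a point or a joint stands for the part that bears it (a point fixed in the world has none). Each returns a list of dicts, best first, with "p" (0 to 1); they miss things now and then, are a little off and sometimes report something else, mostly with a low value. They report only what shows in the picture. A call takes as long as a camera call. They do not tell look-alikes from the thing itself.
- env.trace(picture, query): "mask" (400x640 bool, what is visible of it) and "rect" ([left, top, right, bottom] in pixels, round what is visible of it).
The state is a dict: "t": time; "q": joint angles; "joint_vel": joint speeds; "tau": joint torques, N m; "ee_pos": TCP position; "tool_rot": TCP orientation; "wrist_force": force on the tool from outside, world axes, zero at the start; "wrist_torque": the same for the moment, N m; "finger_gap": opening from 0.0 (shut) to 1.0 (fully open).
Only numpy, scipy, OpenCV 4.12 (cv2) and the standard library are available. Lean on these libraries where they do the work, as an engineer would, in place of code of your own. Each camera call takes 0.05 s, during which the arm holds its last target. There are 200 camera calls.

### The job

Slide back the safety catch, swing the hold-down bar fully open, and lift the nested bin out of the bottom bin. Put the tall heat sinks into the bottom bin, then set that second bin back on it turned half a turn so that it stands squarely on the ledges; put the low heat sinks into it and set the third bin, turned half a turn to the second, on its ledges in the same way. Leave the bar open and the catch back, and leave the other things on the bench where they are.

Things in the scene. Friction and masses are not known exactly. Their poses are not given: they have to be found in the camera images.
- dock: Aluminium base plate fixed to the bench, 12 mm thick, x -95 to 95, y -140 to 118. Origin: on the bench under the bottom bin's centre. Carries the bottom bin (its floor plate starts 12 mm up), the bar's pivot post (24 mm thick, at x = 45, y = 100, 124 mm high) and the catch's post and rail (x 51 to 74, y -142 to -78, 121 mm high).
- bin_a: Bottom bin, screwed to the dock, same axes. Grey plastic stack-nest bin, 70 mm high; origin: centre of underside, x along its length. Stepped: lower part (z 0-32) 146 x 80 outside, 138 x 72 inside, floor top at z = 4; 4 mm step out at z 32-36; upper part (z 36-70) 170 x 130 outside, walls 8 thick, so 154 x 114 inside. Ribs and ledges: see bin_a_label.
- bin_b: Loose bin, about 0.2 kg, same make, size and axes as bin_a; starts nested in it (38 mm above it) the same way round, under the bar. Turned half a turn about the vertical, its ribs stand on the ledges of the bin below, 62 mm above that bin, inside its rim with 4 mm play all round. The bench to the left of the dock, beyond bin_c (around x 0.625, y 0.275 m), is clear for setting it down.
- bin_c: Loose empty bin, about 0.2 kg, same make, size and axes as bin_a, upright on the bench, any way round. A bin can be lifted by pinching one long side wall (8 mm thick, 34 mm deep) from above, between its two ledges: x about 8, y = +61 or -61, rim at z = 70.
- bin_a_label (a point): Card-holder end of bin_a: x = 85, z = 60 in the bin's frame; a white card slopes out there. Every bin has on both long sides two outer ribs, 22 mm wide, at x = -48 and +22 (out to y 53, bottoms at z = 0), and two ledges inside the rim, 18 mm wide, at x = +48 and -22 (in to y 44, 8 mm thick, tops at z = 62).
- bin_b_label (a point): Middle of the white card-holder end of bin_b, at x = 85, z = 60 mm in the bin's frame.
- bin_c_label (a point): Middle of the white card-holder end of bin_c, at x = 85, z = 60 mm in the bin's frame.
- bar (a joint): Angle (rad) of the flat steel hold-down bar (14 wide, 10 thick, 198 mm long, top at 135 mm) about its upright pivot: 0 closed, along the dock's -y across the bins; grows anticlockwise seen from above, to 1.65 fully open beyond the dock's +x end. Slight friction, stays where left. Blocked by the catch while that reads below about 0.016.
- bar_knob (a point): Middle of the upright black knob on the bar (20 mm diameter, from the bar's top to 177 mm above the bench), 130 mm from the pivot.
- bar_hinge (a point): The bar's pivot axis (upright), at the bar's mid-thickness.
- catch (a joint): Travel (m) of the sliding steel safety catch that blocks the bar's tip: 0 engaged, 0.032 fully released; it slides along the dock's -y (away from the bins), with about 1.5 N of friction, and stays where left.
- catch_knob (a point): Middle of the catch's upright black knob (16 mm diameter, from 136 to 178 mm above the bench); moves with the catch.
- tall_1: Tall finned aluminium heat sink, 60 (x) x 32 (y) x 44 mm high, about 110 g, fins running along x, outer fins flat and good to grip across y. Origin: centre of its underside, z up. May be absent.
- tall_2: Tall finned aluminium heat sink, 60 (x) x 32 (y) x 44 mm high, about 110 g, fins running along x, outer fins flat and good to grip across y. Origin: centre of its underside, z up. May be absent.
- low_1: Low finned aluminium heat sink, 60 (x) x 32 (y) x 24 mm high, about 70 g, fins running along x, outer fins flat and good to grip across y. Origin: centre of its underside, z up. May be absent.
- low_2: Low finned aluminium heat sink, 60 (x) x 32 (y) x 24 mm high, about 70 g, fins running along x, outer fins flat and good to grip across y. Origin: centre of its underside, z up. May be absent.
- wire_spool: Bystander: upright spool of wire, 90 mm diameter, 90 mm high. Origin under its centre.
- multimeter: Bystander: black multimeter lying on its back, 180 x 88 x 40 mm. Origin under its centre.
- tip_cleaner: Bystander: round soldering-tip cleaner, 72 mm diameter, 48 mm high. Origin under its centre.
Mind the look-alikes: they are no part of the job. Leave any red look-alike of the bin_b alone. Leave any purple look-alike of the low_1 alone.

How it is judged:
By the outcome, as a careful person would: the job done as asked, in the order asked, and still so for the second after the job is handed in, with the robot touching nothing.
Of tall_1, tall_2 only 1 to 2 are there at a start; the rules pass over those that are not, and their reading is None.
Of low_1, low_2 only 1 to 2 are there at a start; the rules pass over those that are not, and their reading is None.
At some moment in a run one of tall_1, tall_2, low_1, low_2 may be knocked a few centimetres aside while the robot is not near it.
It also fails if it takes over 210 s, if anything falls off the work surface, if the arm or the gripper's body presses on something with over 40 N, if the wrist force passes 120 N, or if a joint passes its speed limit or range.

## Working session

There is one attempt and no reset: what is moved stays moved. The work goes in short steps, Python scripts to look and compute and a tool call to move; the robot and the scene stay as the last step left them, time stands still between calls to the robot, and variables do not carry over. Pictures are saved under pics/ and viewed, on a budget of 22 in all, crops included, one or two more only if the job needs it, and the job is handed in when it is done.

Besides the shell and the picture viewer there is one more tool, called after ">>>" by a JSON object that holds its "fn" and its "kwargs", one argument or row to a line. servo_tool: Moves the arm, as the interface text tells. Its arguments: {"type":"object","properties":{"deltas":{"type":"array","items":{"type":"array"}},"squeeze":{"type":"number"}},"required":["deltas"]}

```bash
ls; mkdir -p pics; python3 - <<'E'
from rig import env
import cv2,numpy as np
s=env.sense();print({k:np.round(v,3) for k,v in s.items()})
a=env.get_image("scene");cv2.imwrite("pics/s1.png",a["color"][:,:,::-1])
b=env.get_image("top");cv2.imwrite("pics/t1.png",b["color"][:,:,::-1])
for c in(a,b):
  print(c["fx"],c["cx"],c["cy"],np.round(c["R"],3).tolist(),np.round(c["t"],3))
  for n in["bin_a","bar","bar_knob","catch_knob","tall_1","low_1","bin_a_label"]:
    try: print(n,[(round(r["p"],2),np.round(r["rect"]).tolist()) for r in env.trace(c,n)][:6])
    except Exception as e: print(n,e)
E
```

```text
pics
{'t': np.float64(0.0), 'q': array([ 1.281,  0.469, -0.049,  1.534,  0.024,  1.141, -0.082]), 'joint_vel': array([ 0.001, -0.001,  0.   ,  0.   ,  0.001, -0.001, -0.002]), 'tau': array([-0.0000e+00, -5.0798e+01, -8.1000e-02, -2.3616e+01, -6.1000e-02,
        3.8000e-02,  0.0000e+00]), 'ee_pos': array([ 0.174, -0.652,  0.221]), 'tool_rot': array([-3.113, -0.408,  0.   ]), 'wrist_force': array([ 0.305, -0.188,  0.854]), 'wrist_torque': array([0.03 , 0.045, 0.015]), 'finger_gap': np.float64(0.995)}
411.66722657040145 320.4001435256581 207.3244358332711 [[-0.703, 0.711, -0.01], [0.544, 0.528, -0.651], [-0.458, -0.463, -0.759]] [ 0.347 -0.216  1.613]
bin_a [(0.95, [261.0, 193.0, 333.0, 253.0]), (0.88, [370.0, 234.0, 439.0, 284.0]), (0.82, [294.0, 125.0, 351.0, 171.0]), (0.66, [269.0, 225.0, 332.0, 258.0])]
bar [(0.69, [260.0, 186.0, 306.0, 236.0])]
bar_knob [(0.89, [261.0, 187.0, 305.0, 232.0]), (0.33, [256.0, 264.0, 290.0, 310.0])]
catch_knob [(0.49, [297.0, 175.0, 302.0, 185.0]), (0.26, [266.0, 224.0, 332.0, 257.0])]
tall_1 [(0.78, [256.0, 154.0, 270.0, 164.0])]
low_1 [(0.58, [279.0, 176.0, 299.0, 194.0])]
bin_a_label [(0.72, [270.0, 223.0, 333.0, 258.0])]
448.38824526454016 315.24603291365514 201.49305062441667 [[0.013, -1.0, 0.013], [-0.997, -0.014, -0.082], [0.082, -0.011, -0.997]] [0.026 0.545 1.192]
bin_a [(0.94, [376.0, 285.0, 446.0, 338.0]), (0.73, [339.0, 134.0, 361.0, 220.0]), (0.68, [172.0, 199.0, 256.0, 283.0]), (0.56, [292.0, 153.0, 373.0, 212.0])]
bar [(0.82, [336.0, 132.0, 358.0, 218.0]), (0.59, [292.0, 154.0, 369.0, 218.0])]
bar_knob [(0.86, [338.0, 133.0, 358.0, 220.0]), (0.57, [327.0, 210.0, 337.0, 211.0])]
catch_knob [(0.43, [358.0, 212.0, 369.0, 224.0])]
tall_1 [(0.58, [447.0, 230.0, 478.0, 252.0])]
low_1 [(0.62, [389.0, 224.0, 408.0, 248.0])]
bin_a_label [(0.55, [305.0, 214.0, 311.0, 215.0]), (0.38, [337.0, 133.0, 355.0, 216.0])]
```

```bash
python3 - <<'E'
import cv2
t=cv2.imread("pics/t1.png");cv2.imwrite("pics/t1c.png",cv2.resize(t[100:360,140:540],(800,520),interpolation=cv2.INTER_CUBIC))
s=cv2.imread("pics/s1.png");cv2.imwrite("pics/s1c.png",cv2.resize(s[110:320,220:460],(800,700*600//600),interpolation=cv2.INTER_CUBIC)[:600] if 0 else cv2.resize(s[110:320,220:460],(686,600),interpolation=cv2.INTER_CUBIC))
E
```

```text
(no output)
```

View pics/t1c.png

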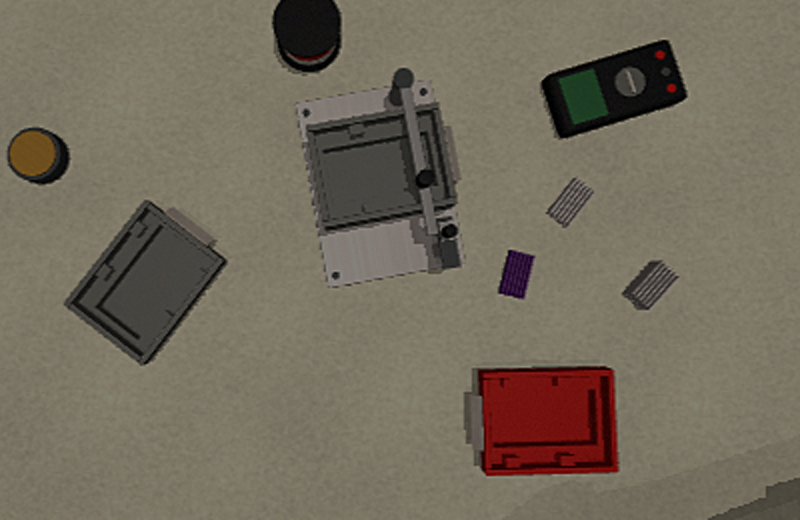

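View pics/s1c.png

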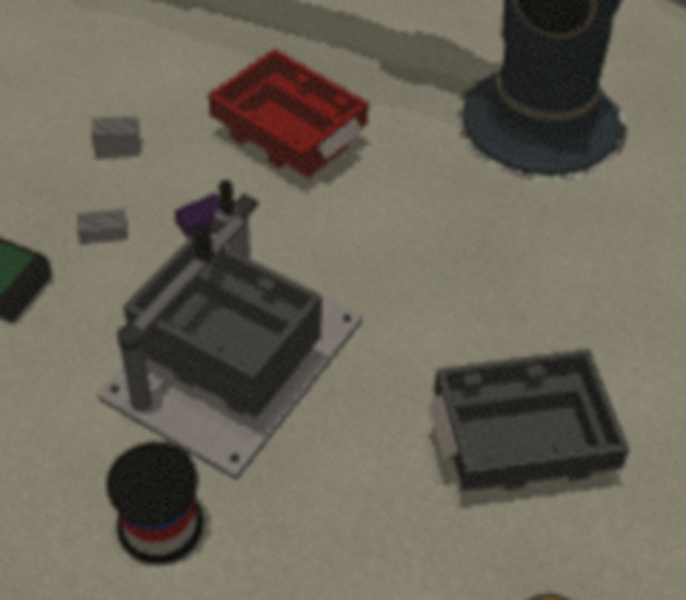

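One tall sink is at crop (650,285), one low at (570,202). The purple one at (516,275) and the red bin at (547,420) are look-alikes. The two grey bins are bin_b in the dock and bin_c at (147,283). Next I work out positions.

```bash
cat > h.py <<'E'
from rig import env
import cv2,numpy as np
from scipy.spatial.transform import Rotation as Ro
from scipy.optimize import least_squares
def wr(s=None):
    "wrist picture with world R,t"
    s=s or env.sense(); c=env.get_image("wrist")
    T=np.eye(4);T[:3,:3]=Ro.from_rotvec(s["tool_rot"]).as_matrix();T[:3,3]=s["ee_pos"]
    W=np.linalg.inv(T@np.array(c["T_tool_cam"])); c["R"],c["t"]=W[:3,:3],W[:3,3]; return c
def proj(c,X):
    P=np.atleast_2d(X)@np.array(c["R"]).T+c["t"]
    return np.c_[c["fx"]*P[:,0]/P[:,2]+c["cx"],c["fy"]*P[:,1]/P[:,2]+c["cy"]]
def unproj(c,uv,z):
    uv=np.atleast_2d(uv);R=np.array(c["R"]);o=-R.T@c["t"]
    d=np.c_[(uv[:,0]-c["cx"])/c["fx"],(uv[:,1]-c["cy"])/c["fy"],np.ones(len(uv))]@R
    return o+d*((z-o[2])/d[:,2])[:,None]
def place(p,X):
    "pose p=(x,y,yaw), local points X mm -> world m"
    X=np.atleast_2d(X)/1000.;c,s=np.cos(p[2]),np.sin(p[2])
    return np.c_[p[0]+c*X[:,0]-s*X[:,1],p[1]+s*X[:,0]+c*X[:,1],X[:,2]]
def fit(obs,p0):
    "obs: list of (cam, localpts mm, pixels)"
    f=lambda p:np.concatenate([(proj(c,place(p,X))-u).ravel() for c,X,u in obs])
    r=least_squares(f,p0,loss="soft_l1");return r.x,np.round(r.fun.reshape(-1,2),1)
def save(c,n,rect=None,k=1):
    im=c["color"][:,:,::-1]
    if rect: l,t,r,b=rect;im=im[t:b,l:r]
    cv2.imwrite(f"pics/{n}.png",cv2.resize(im,None,fx=k,fy=k,interpolation=cv2.INTER_CUBIC))
def yaw(s): 
    m=Ro.from_rotvec(s["tool_rot"]).as_matrix();return np.arctan2(m[1,0],m[0,0])
def go(target,tyaw=None):
    "delta in tool axes (cm, rad) to a world TCP target"
    s=env.sense();R=Ro.from_rotvec(s["tool_rot"])
    d=R.inv().apply(np.array(target)-s["ee_pos"])*100
    w=None
    if tyaw is not None:
        G=Ro.from_matrix([[np.cos(tyaw),np.sin(tyaw),0],[np.sin(tyaw),-np.cos(tyaw),0],[0,0,-1]])
        w=np.round((R.inv()*G).as_rotvec(),3)
    print("t",round(s["t"],2),"pos",np.round(s["ee_pos"],4),"yaw",round(yaw(s),3),"q7",np.round(s["q"][[0,2,4,6]],2),"F",np.round(s["wrist_force"],1),"gap",round(s["finger_gap"]*8.7,2),"| delta cm",np.round(d,2),"rot",w)
E
python3 - <<'E'
from h import *
a=env.get_image("top");b=env.get_image("scene")
u=np.array([[297,100],[433,82],[463,268],[330,287]])/2+[140,100]
X=[[-95,118,12],[95,118,12],[95,-140,12],[-95,-140,12]]
v=np.array([[425,177],[449,230]])/2+[140,100]
vs=np.array([[203,230],[226,183]])*240/686+[220,110]
us=np.array([[100,397],[238,476],[361,322]])*240/686+[220,110]
w0=unproj(a,u,.012);print(np.round(w0,3))
K=[[45,-30,177]]
p,r=fit([(a,X,u),(a,K,v[:1]),(b,K,vs[:1]),(b,[X[1],X[0],X[3]],us)],[w0[:,0].mean(),w0[:,1].mean(),-1.5]);print("dock",p,r.tolist())
print("catch knob",unproj(a,v[1:],.178))
# bins: rim outer corners 
uc=np.array([[148,201],[228,262],[144,364],[66,302]])/2+[140,100]
print("c rim",np.round(unproj(a,uc,.070),3))
for n,q,z in(("tall",(655,278),.044),("low",(572,200),.024),("purple",(517,272),.024),("red",(547,420),.07),("spool",(307,30),.09),("meter",(615,88),.04),("tip",(35,152),.048)):
  print(n,np.round(unproj(a,[np.array(q)/2+[140,100]],z),3))
E
```

```text
[[ 0.687  0.109  0.012]
 [ 0.715 -0.078  0.012]
 [ 0.459 -0.121  0.012]
 [ 0.431  0.06   0.012]]
dock [ 0.58514227 -0.00335672 -1.39741888] [[-0.5, 0.6], [-0.6, -1.1], [0.2, -1.7], [-2.3, -0.1], [0.2, 0.3], [0.2, -0.6], [-1.1, -1.9], [-1.4, -0.3], [1.4, -1.8]]
catch knob [[ 0.50147575 -0.08105912  0.178     ]]
c rim [[0.539 0.297 0.07 ]
 [0.462 0.191 0.07 ]
 [0.33  0.295 0.07 ]
 [0.408 0.398 0.07 ]]
tall [[ 0.449 -0.371  0.044]]
low [[ 0.553 -0.267  0.024]]
purple [[ 0.454 -0.192  0.024]]
red [[ 0.266 -0.221  0.07 ]]
spool [[0.763 0.094 0.09 ]]
meter [[ 0.704 -0.322  0.04 ]]
tip [[0.604 0.453 0.048]]
```

>>> {"fn": "servo_tool", "kwargs": {
  "deltas": [
    [[2.7,-2.9,-1.0],[0,0,0],8.7],
    [[2.7,-2.9,-1.0],[0,0,0],8.7],
    [[2.7,-2.9,-1.0],[0,0,0],8.7],
    [[2.7,-2.9,-1.0],[0,0,0],8.7],
    [[2.7,-2.9,-1.0],[0,0,0],8.7],
    [[2.7,-2.9,-1.0],[0,0,0],8.7],
    [[2.7,-2.9,-1.0],[0,0,0],8.7],
    [[2.7,-2.9,-1.0],[0,0,0],8.7]
  ]
}}

```text
t: 1.57
ee_pos: [0.3201, -0.3723, 0.2994]
tool_rot: [-3.118, -0.378, 0.01]
wrist_force: [0.3, -0.3, 0.5]
finger_gap: 0.998
```

>>> {"fn": "servo_tool", "kwargs": {
  "deltas": [
    [[2.7,-2.9,-1.0],[0,0,0],8.7],
    [[2.7,-2.9,-1.0],[0,0,0],8.7],
    [[2.7,-2.9,-1.0],[0,0,0],8.7],
    [[2.7,-2.9,-1.0],[0,0,0],8.7],
    [[2.7,-2.9,-1.0],[0,0,0],8.7],
    [[2.7,-2.9,-1.0],[0,0,0],8.7],
    [[2.7,-2.9,-1.0],[0,0,0],8.7],
    [[2.7,-2.9,-1.0],[0,0,0],8.7]
  ]
}}

```text
t: 2.23
ee_pos: [0.4738, -0.0885, 0.3827]
tool_rot: [3.112, 0.375, -0.002]
wrist_force: [1.2, -0.2, -0.6]
finger_gap: 1.0
```

>>> {"fn": "servo_tool", "kwargs": {
  "deltas": [
    [[0,0,0],[0,0,-0.125],5],
    [[0,0,0],[0,0,-0.125],5],
    [[0,0,0],[0,0,-0.125],5],
    [[0,0,0],[0,0,-0.125],5],
    [[0,0,0],[0,0,-0.125],5],
    [[0,0,0],[0,0,-0.125],5],
    [[0,0,0],[0,0,-0.125],5],
    [[0,0,0],[0,0,-0.125],5]
  ]
}}

```text
t: 2.9
ee_pos: [0.4788, -0.0736, 0.3876]
tool_rot: [2.543, 1.827, 0.008]
wrist_force: [-0.3, 0.1, 0.2]
finger_gap: 0.589
```

```bash
python3 - <<'E'
from h import *
go([.501,-.081,.30],1.744)
E
```

```text
t 2.9 pos [ 0.4788 -0.0736  0.3876] yaw 1.246 q7 [ 0.6  -0.56  0.04 -0.3 ] F [-0.3  0.1  0.2] gap 5.12 | delta cm [0.03 2.24 8.79] rot [ 0.01   0.004 -0.498]
```

>>> {"fn": "servo_tool", "kwargs": {
  "deltas": [
    [[0,0.4,0],[0,0,-0.12],5],
    [[0,0.4,0],[0,0,-0.12],5],
    [[0,0.4,0],[0,0,-0.12],5],
    [[0,0.4,0],[0,0,-0.12],5],
    [[0,0,0],[0,0,0],5],
    [[0,0,0],[0,0,0],5]
  ]
}}

```text
t: 3.4
ee_pos: [0.4943, -0.0758, 0.3887]
tool_rot: [2.011, 2.397, 0.003]
wrist_force: [0.1, -0.2, -0.1]
finger_gap: 0.577
```

```bash
python3 - <<'E'
from h import *
go([.501,-.081,.30],1.744)
c=wr();save(c,"w1",k=1.25)
K=place([.5851,-.0034,-1.397],[[45,-30,177],[45,100,135],[95,118,12],[-95,118,12],[-95,-140,12],[95,-140,12]])
print(np.round(proj(c,np.r_[K,[[.5015,-.081,.178]]])*1.25).tolist())
E
```

```text
t 3.4 pos [ 0.4943 -0.0758  0.3887] yaw 1.745 q7 [ 0.61 -0.6   0.07  0.18] F [ 0.1 -0.2 -0.1] gap 5.02 | delta cm [-0.56  0.48  8.88] rot [0.01  0.008 0.001]
[[476.0, 204.0], [598.0, 197.0], [563.0, 220.0], [580.0, 63.0], [362.0, 62.0], [365.0, 220.0], [402.0, 223.0]]
```

View pics/w1.png

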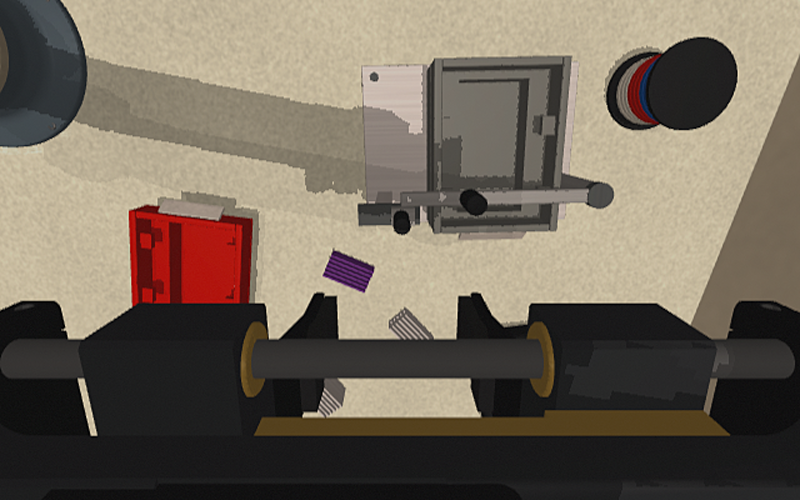

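>>> {"fn": "servo_tool", "kwargs": {
  "deltas": [
    [[-0.2,0.2,3.6],[0,0,0],5],
    [[-0.2,0.2,3.6],[0,0,0],5],
    [[-0.1,0.1,3.6],[0,0,0],5],
    [[0,0,3.6],[0,0,0],5],
    [[0,0,3.6],[0,0,0],5],
    [[0,0,3.0],[0,0,0],5],
    [[0,0,1.5],[0,0,0],5],
    [[0,0,0],[0,0,0],5]
  ]
}}

```text
t: 4.12
ee_pos: [0.5056, -0.0829, 0.1596]
tool_rot: [2.029, 2.366, 0.01]
wrist_force: [-0.5, 0.0, -0.4]
finger_gap: 0.569
```

```bash
python3 - <<'E'
from h import *
go([.501,-.081,.146],1.744)
E
```

```text
t 4.12 pos [ 0.5056 -0.0829  0.1596] yaw 1.723 q7 [ 0.54 -0.57  0.23  0.01] F [-0.5  0.  -0.4] gap 4.95 | delta cm [ 0.28 -0.45  1.35] rot [ 0.021  0.015 -0.02 ]
```

>>> {"fn": "servo_tool", "kwargs": {
  "deltas": [
    [[0.2,-0.4,1.3],[0,0,0],5],
    [[0,0,0],[0.02,0.015,-0.02],5],
    [[0,0,0],[0,0,0],1.2],
    [[0,0,0],[0,0,0],1.2],
    [[0,0,0],[0,0,0],1.2],
    [[0,0,0],[0,0,0],1.2],
    [[0,0,0],[0,0,0],1.2],
    [[0,0,0],[0,0,0],1.2]
  ],
  "squeeze": 20
}}

```text
t: 4.78
ee_pos: [0.5037, -0.082, 0.1515]
tool_rot: [2.028, 2.389, 0.005]
wrist_force: [-1.7, -0.0, -1.0]
finger_gap: 0.208
```

>>> {"fn": "servo_tool", "kwargs": {
  "deltas": [
    [[0,-0.6,0],[0,0,0],1.2],
    [[0,-0.6,0],[0,0,0],1.2],
    [[0,-0.6,0],[0,0,0],1.2],
    [[0,-0.6,0],[0,0,0],1.2]
  ]
}}

```text
t: 5.12
ee_pos: [0.4803, -0.0865, 0.1517]
tool_rot: [2.025, 2.387, 0.009]
wrist_force: [1.5, 0.0, -0.1]
finger_gap: 0.177
```

```bash
python3 - <<'E'
from h import *
go([.501,-.081,.146],1.744)
E
```

```text
t 5.12 pos [ 0.4803 -0.0865  0.1517] yaw 1.734 q7 [ 0.58 -0.57  0.21  0.05] F [ 1.5  0.  -0.1] gap 1.54 | delta cm [0.21 2.13 0.6 ] rot [ 0.012  0.005 -0.01 ]
```

>>> {"fn": "servo_tool", "kwargs": {
  "deltas": [
    [[0,-0.4,0],[0,0,0],1.2],
    [[0,-0.4,0],[0,0,0],1.2],
    [[0,-0.4,0],[0,0,0],1.2],
    [[0,-0.2,0],[0,0,0],1.2]
  ]
}}

```text
t: 5.45
ee_pos: [0.4721, -0.0881, 0.1518]
tool_rot: [2.016, 2.376, 0.034]
wrist_force: [8.4, 0.2, -10.3]
finger_gap: 0.175
```

```bash
python3 - <<'E'
from h import *
go([.501,-.081,.146],1.744)
E
```

```text
t 5.45 pos [ 0.4721 -0.0881  0.1518] yaw 1.734 q7 [ 0.6  -0.58  0.2   0.07] F [  8.4   0.2 -10.3] gap 1.53 | delta cm [0.23 2.95 0.68] rot [ 0.033  0.006 -0.009]
```

>>> {"fn": "servo_tool", "kwargs": {
  "deltas": [
    [[0,0.2,0],[0,0,0],5],
    [[0,0,0],[0,0,0],5],
    [[0,0,0],[0.02,0,0],5],
    [[0,0,-3],[0,0,0],5],
    [[0,0,-3],[0,0,0],5],
    [[0.5,2.5,0],[0,0,0],5],
    [[0.7,3.5,0],[0,0,0],5],
    [[0.7,3.5,0],[0,0,0],5]
  ]
}}

```text
t: 6.12
ee_pos: [0.5545, -0.0569, 0.2137]
tool_rot: [2.042, 2.384, -0.014]
wrist_force: [0.3, -0.0, 0.4]
finger_gap: 0.565
```

```bash
python3 - <<'E'
from h import *
go([.5633,-.0529,.15],1.744)
c=env.get_image("top")
for n in("bar_knob","catch_knob"): print([(r["p"],r["rect"]) for r in env.trace(c,n)][:2])
save(c,"t2")
E
```

```text
t 6.12 pos [ 0.5545 -0.0569  0.2137] yaw 1.725 q7 [ 0.49 -0.59  0.23 -0.03] F [ 0.3 -0.   0.4] gap 4.91 | delta cm [0.31 0.96 6.37] rot [-0.005  0.008 -0.019]
[(0.42, [338.1, 133.9, 346.1, 143.0])]
[(0.69, [289.7, 132.7, 348.3, 245.8])]
```

>>> {"fn": "servo_tool", "kwargs": {
  "deltas": [
    [[0.2,0.6,0],[0,0,-0.02],5],
    [[0.1,0.3,2],[0,0,0],5],
    [[0,0,2.5],[0,0,0],5],
    [[0,0,2],[0,0,0],5],
    [[0,0,0],[0,0,0],1.5],
    [[0,0,0],[0,0,0],1.5],
    [[0,0,0],[0,0,0],1.5],
    [[0,0,0],[0,0,0],1.5]
  ],
  "squeeze": 10
}}

```text
t: 6.93
ee_pos: [0.5592, -0.0528, 0.1472]
tool_rot: [2.01, 2.414, -0.016]
wrist_force: [9.2, 1.0, -6.1]
finger_gap: 0.359
```

>>> {"fn": "servo_tool", "kwargs": {
  "deltas": [
    [[0,0,0],[0,0,0],1.5],
    [[-1.0,0,0],[0,0,0],1.5],
    [[-1.3,0.1,0],[0,0,0],1.5],
    [[-1.3,0.3,0],[0,0,0],1.5]
  ]
}}

```text
t: 7.27
ee_pos: [0.5741, -0.0822, 0.151]
tool_rot: [1.996, 2.418, 0.005]
wrist_force: [-0.7, 2.2, -6.3]
finger_gap: 0.231
```

```bash
python3 - <<'E'
from h import *
go([.5633,-.0529,.15],1.744)
E
```

```text
t 7.27 pos [ 0.5741 -0.0822  0.151 ] yaw 1.761 q7 [ 0.5  -0.56  0.29  0.  ] F [-0.7  2.2 -6.3] gap 2.01 | delta cm [ 3.08 -0.51  0.09] rot [0.006 0.003 0.017]
```

>>> {"fn": "servo_tool", "kwargs": {
  "deltas": [
    [[-1.6,0.5,0],[0,0,0],1.5],
    [[-1.5,0.7,0],[0,0,0],1.5],
    [[-1.4,0.9,0],[0,0,0],1.5],
    [[-1.3,1.1,0],[0,0,0],1.5],
    [[-1.1,1.2,0],[0,0,0],1.5]
  ]
}}

```text
t: 7.68
ee_pos: [0.6272, -0.147, 0.1509]
tool_rot: [-1.999, -2.419, 0.005]
wrist_force: [-1.0, 2.6, -2.1]
finger_gap: 0.227
```

```bash
cat >> h.py <<'E'
D=[.5851,-.0034,-1.3974]
def todock(w,D=D):
    c,s=np.cos(D[2]),np.sin(D[2]);dx,dy=w[0]-D[0],w[1]-D[1];return np.array([c*dx+s*dy,-s*dx+c*dy])*1000
E
python3 - <<'E'
from h import *
go([.5633,-.0529,.15],1.744);d=todock(env.sense()["ee_pos"])-[45,100];print(d,np.hypot(*d),np.arctan2(d[0],-d[1]))
E
```

```text
t 7.68 pos [ 0.6272 -0.147   0.1509] yaw 1.761 q7 [ 0.54 -0.53  0.31  0.1 ] F [-1.   2.6 -2.1] gap 1.97 | delta cm [10.45 -4.5   0.12] rot [-0.004 -0.001  0.017]
[103.7498064 -83.3447952] 133.08034120409343 0.8940313370382006
```

>>> {"fn": "servo_tool", "kwargs": {
  "deltas": [
    [[-0.8,1.3,0],[0,0,0],1.5],
    [[-0.7,1.5,0],[0,0,0],1.5],
    [[-0.5,1.6,0],[0,0,0],1.5],
    [[-0.4,1.6,0],[0,0,0],1.5],
    [[-0.2,1.6,0],[0,0,0],1.5],
    [[0,1.2,0],[0,0,0],1.5]
  ]
}}

```text
t: 8.18
ee_pos: [0.717, -0.1706, 0.1509]
tool_rot: [-2.009, -2.399, 0.024]
wrist_force: [-1.7, 2.3, -0.2]
finger_gap: 0.188
```

```bash
python3 - <<'E'
from h import *
go([.7238,-.1567,.15],1.744);d=todock(env.sense()["ee_pos"])-[45,100];print(d,np.hypot(*d),np.arctan2(d[0],-d[1]))
E
```

```text
t 8.18 pos [ 0.717  -0.1706  0.1509] yaw 1.747 q7 [ 0.47 -0.49  0.34  0.11] F [-1.7  2.3 -0.2] gap 1.64 | delta cm [1.25 0.92 0.07] rot [-0.019  0.001  0.003]
[142.44713791   1.06210402] 142.45109744294882 1.578252316103724
```

>>> {"fn": "servo_tool", "kwargs": {
  "deltas": [
    [[0,0,0],[0,0,0],4],
    [[0.6,0,0],[0,0,0],4],
    [[0.7,0,0],[0,0,0],4],
    [[0,0,0],[0,0,0],1.5],
    [[0,0,0],[0,0,0],1.5],
    [[0,0,0],[0,0,0],1.5],
    [[0,0,0],[0,0,0],1.5],
    [[0.1,0.8,0],[0,0,0],1.5]
  ]
}}

```text
t: 8.85
ee_pos: [0.7209, -0.162, 0.1538]
tool_rot: [-2.02, -2.397, 0.031]
wrist_force: [-1.2, -1.7, 0.0]
finger_gap: 0.227
```

>>> {"fn": "servo_tool", "kwargs": {
  "deltas": [
    [[0.1,0.5,0],[0,0,0],1.5],
    [[0,0.3,0],[0,0,0],1.5],
    [[0,0,0],[0,0,0],1.5]
  ]
}}

```text
t: 9.1
ee_pos: [0.7289, -0.1607, 0.1538]
tool_rot: [-2.019, -2.395, 0.037]
wrist_force: [-3.9, -0.8, 2.6]
finger_gap: 0.225
```

```bash
python3 - <<'E'
from h import *
go([.7238,-.1567,.15],1.744);d=todock(env.sense()["ee_pos"])-[45,100];print(d,np.hypot(*d),np.arctan2(d[0],-d[1]))
E
```

```text
t 9.1 pos [ 0.7289 -0.1607  0.1538] yaw 1.741 q7 [ 0.44 -0.49  0.35  0.08] F [-3.9 -0.8  2.6] gap 1.96 | delta cm [ 0.49 -0.43  0.38] rot [-0.023  0.009 -0.003]
[134.78974305  14.51413301] 135.56893039177956 1.6780628213267748
```

>>> {"fn": "servo_tool", "kwargs": {
  "deltas": [
    [[0,0.3,0],[0,0,0],1.5],
    [[0,0.1,0],[0,0,0],1.5],
    [[0,-0.1,0],[0,0,0],6],
    [[0,0,0],[0,0,0],6],
    [[0,0,-1],[-0.023,0,0],6],
    [[0,0,-3.5],[0,0,0],6],
    [[0,0,-3.5],[0,0,0],6],
    [[1,-1,-3.5],[0,0,0],6]
  ]
}}

```text
t: 9.77
ee_pos: [0.7163, -0.1522, 0.2621]
tool_rot: [-2.02, -2.392, 0.024]
wrist_force: [-0.1, -1.1, 0.9]
finger_gap: 0.598
```

>>> {"fn": "servo_tool", "kwargs": {
  "deltas": [
    [[2.2,-2.2,-2],[0,0,0],4],
    [[2.2,-2.2,-2],[0,0,0],4],
    [[2.2,-2.2,-1],[0,0,0],4],
    [[1,-1,0],[0,0,0],4],
    [[0,0,0],[0,0,0],4],
    [[0,0,0],[0,0,0],4]
  ]
}}

```text
t: 10.27
ee_pos: [0.6315, -0.0826, 0.3319]
tool_rot: [2.014, 2.389, 0.012]
wrist_force: [0.6, -0.4, 0.5]
finger_gap: 0.466
```

```bash
python3 - <<'E'
from h import *
go(list(place(D,[8,61,0])[0][:2])+[.13],1.744)
c=wr();save(c,"w2",k=1.25)
X=[[-85,65,120],[85,65,120],[85,-65,120],[-85,-65,120],[-95,-140,12],[-95,118,12]]
print(np.round(proj(c,place(D,X))*1.25).tolist())
E
```

```text
t 10.27 pos [ 0.6315 -0.0826  0.3319] yaw 1.741 q7 [ 0.47 -0.57  0.22  0.05] F [ 0.6 -0.4  0.5] gap 4.06 | delta cm [ 7.97  2.53 20.18] rot [ 0.017  0.008 -0.003]
[[434.0, 3.0], [430.0, 215.0], [285.0, 216.0], [269.0, 3.0], [223.0, 22.0], [475.0, 22.0]]
```

View pics/w2.png

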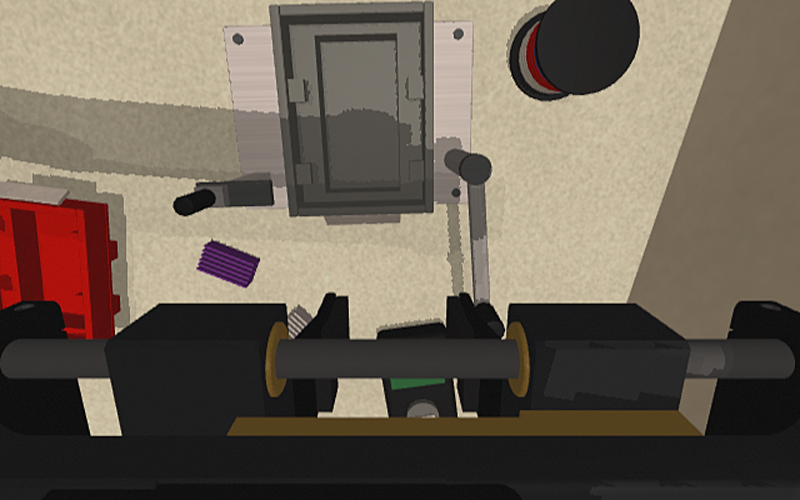

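```bash
python3 - <<'E'
from h import *
s=env.sense();c=wr(s)
g=cv2.cvtColor(c["color"],cv2.COLOR_RGB2GRAY)
X=[[-85,65,120],[85,65,120],[85,-65,120],[-85,-65,120],[-95,-140,12],[-95,118,12]]
u=np.float32([[433,3],[433,212],[290,215],[271,6],[223,27],[474,22]])/1.25
p,r=fit([(c,X,u)],D);print(p,r.tolist())
p2,r=fit([(c,X[:4],u[:4])],D);print(p2,r.tolist())
go(list(place(p,[8,61,0])[0][:2])+[.093],p[2]+np.pi)
E
```

```text
[ 0.5867763  -0.0040231  -1.37707691] [[0.6, -0.4], [0.5, 1.9], [-0.7, 2.6], [-1.8, 0.1], [0.2, -0.7], [0.5, -1.1]]
[ 0.58705593 -0.00342993 -1.37928435] [[1.2, -0.8], [0.6, 1.6], [-0.6, 2.0], [-1.3, -0.7]]
t 10.37 pos [ 0.632  -0.0832  0.3309] yaw 1.74 q7 [ 0.47 -0.57  0.22  0.05] F [ 0.7 -0.3  0.5] gap 4.03 | delta cm [ 8.08  2.64 23.78] rot [ 0.015  0.007 -0.025]
```

>>> {"fn": "servo_tool", "kwargs": {
  "deltas": [
    [[2.6,0.8,0],[0.015,0,-0.02],4],
    [[2.6,0.9,2],[0,0,0],4],
    [[2.6,0.9,3],[0,0,0],4],
    [[0.4,0.1,3.5],[0,0,0],4],
    [[0,0,3.5],[0,0,0],4],
    [[0,0,3.5],[0,0,0],4],
    [[0,0,2],[0,0,0],4],
    [[0,0,0],[0,0,0],4]
  ]
}}

```text
t: 11.03
ee_pos: [0.6541, -0.0044, 0.142]
tool_rot: [2.015, 2.403, -0.002]
wrist_force: [-0.9, 0.3, -0.3]
finger_gap: 0.46
```

```bash
sed -i 's/^D=.*/D=[.5868,-.0038,-1.382]/' h.py; python3 - <<'E'
from h import *
go(list(place(D,[8,61,0])[0][:2])+[.093],D[2]+np.pi)
c=wr();save(c,"w3",k=1.25)
E
```

```text
t 11.03 pos [ 0.6541 -0.0044  0.142 ] yaw 1.746 q7 [ 0.32 -0.54  0.34 -0.16] F [-0.9  0.3 -0.3] gap 4.0 | delta cm [ 0.54 -0.52  4.89] rot [ 0.002  0.005 -0.014]
```

View pics/w3.png

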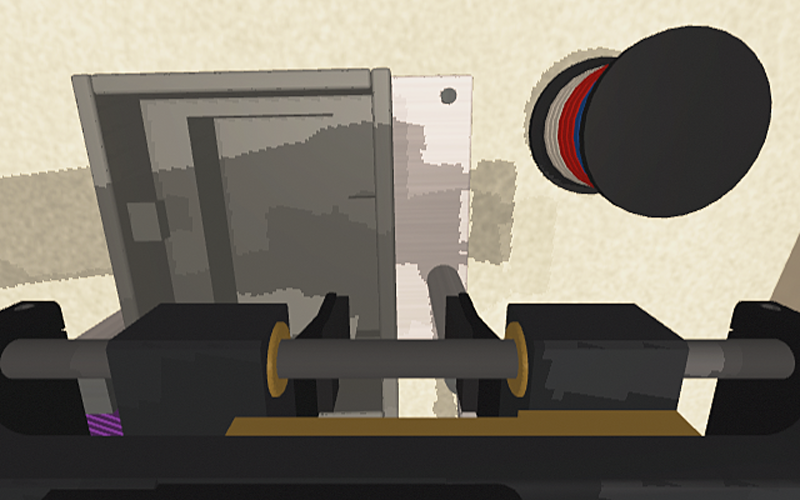

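```bash
python3 - <<'E'
from h import *
s=env.sense();c=wr(s)
print("tcp",proj(c,s["ee_pos"])*1.25)
print("post",proj(c,place(D,[[45,100,135],[45,100,12],[33,88,124],[8,61,120],[8,81,93],[-85,57,120],[-85,65,120],[-85,-65,120]]))*1.25)
print(np.array(c["T_tool_cam"]).round(3).tolist())
E
```

```text
tcp [[398.45806814 316.43422987]]
post [[471.79439393 370.22908551]
 [442.77948476 279.15472209]
 [443.49207226 335.75455665]
 [385.94597184 284.40697546]
 [424.6612125  265.9397566 ]
 [371.31631932  70.87380377]
 [390.88803864  70.58655726]
 [ 72.84605541  75.25433585]]
[[0.0, -0.962, -0.271, 0.074], [1.0, 0.0, 0.0, -0.001], [-0.0, -0.271, 0.962, -0.163], [0.0, 0.0, 0.0, 1.0]]
```

>>> {"fn": "servo_tool", "kwargs": {
  "deltas": [
    [[0.5,-0.5,0],[0,0,-0.01],3],
    [[0,0,2],[0,0,0],3],
    [[0,0,2],[0,0,0],3],
    [[0,0,0.9],[0,0,0],3],
    [[0,0,0],[0,0,0],3]
  ]
}}

```text
t: 11.55
ee_pos: [0.6587, 0.0002, 0.1065]
tool_rot: [1.994, 2.396, 0.025]
wrist_force: [0.2, -0.7, -0.5]
finger_gap: 0.353
```

```bash
python3 - <<'E'
from h import *
go(list(place(D,[8,61,0])[0][:2])+[.093],D[2]+np.pi)
E
```

```text
t 11.55 pos [6.587e-01 2.000e-04 1.065e-01] yaw 1.753 q7 [ 0.3  -0.53  0.37 -0.19] F [ 0.2 -0.7 -0.5] gap 3.08 | delta cm [ 0.16 -1.08  1.32] rot [ 0.028  0.008 -0.006]
```

>>> {"fn": "servo_tool", "kwargs": {
  "deltas": [
    [[0.1,-0.9,0],[0.02,0,0],3],
    [[0,0,0],[0,0,0],3],
    [[0,0,0],[0,0,0],3]
  ]
}}

```text
t: 11.8
ee_pos: [0.651, -0.0, 0.1107]
tool_rot: [2.0, 2.403, 0.005]
wrist_force: [-0.8, 0.2, -0.7]
finger_gap: 0.346
```

```bash
python3 - <<'E'
from h import *
go(list(place(D,[8,61,0])[0][:2])+[.093],D[2]+np.pi)
E
```

```text
t 11.8 pos [ 0.651  -0.      0.1107] yaw 1.753 q7 [ 0.3  -0.53  0.37 -0.19] F [-0.8  0.2 -0.7] gap 3.01 | delta cm [ 0.05 -0.3   1.76] rot [ 0.012  0.009 -0.006]
```

>>> {"fn": "servo_tool", "kwargs": {
  "deltas": [
    [[0,-0.3,0.9],[0.01,0,0],3],
    [[0,0,0.9],[0,0,0],3],
    [[0,0,0.2],[0,0,0],3],
    [[0,0,0],[0,0,0],3]
  ]
}}

```text
t: 12.13
ee_pos: [0.6495, -0.0007, 0.0917]
tool_rot: [2.003, 2.405, -0.004]
wrist_force: [-0.1, 0.5, -0.0]
finger_gap: 0.344
```

```bash
python3 - <<'E'
from h import *
go(list(place(D,[8,61,0])[0][:2])+[.093],D[2]+np.pi)
E
```

```text
t 12.13 pos [ 0.6495 -0.0007  0.0917] yaw 1.753 q7 [ 0.3  -0.52  0.38 -0.2 ] F [-0.1  0.5 -0. ] gap 2.99 | delta cm [ 0.07 -0.11 -0.13] rot [ 0.005  0.01  -0.007]
```

>>> {"fn": "servo_tool", "kwargs": {
  "deltas": [
    [[0,-0.1,0],[0,0,0],0.4],
    [[0,0,0],[0,0,0],0.4],
    [[0,0,0],[0,0,0],0.4],
    [[0,0,0],[0,0,0],0.4],
    [[0,0,0],[0,0,0],0.4],
    [[0,0,-1],[0,0,0],0.4],
    [[0,0,-1.5],[0,0,0],0.4],
    [[0,0,-1.5],[0,0,0],0.4]
  ],
  "squeeze": 50
}}

```text
t: 12.8
ee_pos: [0.6449, -0.0013, 0.1285]
tool_rot: [2.007, 2.412, -0.014]
wrist_force: [-0.6, -1.0, -1.5]
finger_gap: 0.087
```

```bash
python3 - <<'E'
from h import *
go(list(place(D,[8,61,0])[0][:2])+[.25],D[2]+np.pi);print(env.sense()["wrist_torque"])
E
```

```text
t 12.8 pos [ 0.6449 -0.0013  0.1285] yaw 1.754 q7 [ 0.31 -0.54  0.35 -0.17] F [-0.6 -1.  -1.5] gap 0.76 | delta cm [ -0.06   0.29 -12.15] rot [-0.004  0.009 -0.006]
[-0.01257067 -0.33575608  0.02193266]
```

>>> {"fn": "servo_tool", "kwargs": {
  "deltas": [
    [[0,0.1,-2.5],[0,0,0],0.4],
    [[0,0.1,-3],[0,0,0],0.4],
    [[0.5,0.1,-3],[0,0,0],0.4],
    [[1.5,0.3,-3],[0,0,0],0.4],
    [[2.5,0.5,-1],[0,0,0],0.4],
    [[3,0.6,0],[0,0,0],0.4],
    [[3,0.6,0],[0,0,0],0.4],
    [[3,0.6,0],[0,0,0],0.4]
  ]
}}

```text
t: 13.47
ee_pos: [0.6517, 0.1304, 0.2653]
tool_rot: [2.024, 2.386, -0.013]
wrist_force: [0.7, -0.4, -2.7]
finger_gap: 0.088
```

>>> {"fn": "servo_tool", "kwargs": {
  "deltas": [
    [[3,0.6,0],[0,0,0],0.4],
    [[3,0.6,0],[0,0,0],0.4],
    [[3,0.6,0],[0,0,0],0.4],
    [[3,0.6,0],[0,0,0],0.4],
    [[3,0.6,0],[0,0,0],0.4],
    [[2,0.4,0],[0,0,0],0.4],
    [[1,0.2,0],[0,0,0],0.4],
    [[0,0,0],[0,0,-0.06],0.4]
  ]
}}

```text
t: 14.13
ee_pos: [0.652, 0.3317, 0.2661]
tool_rot: [1.94, 2.461, -0.008]
wrist_force: [0.2, 1.5, -2.6]
finger_gap: 0.085
```

>>> {"fn": "servo_tool", "kwargs": {
  "deltas": [
    [[0,0,0],[0,0,-0.12],0.4],
    [[0,0,0],[0,0,-0.12],0.4],
    [[0,0,0],[0,0,-0.12],0.4],
    [[0,0,0],[0,0,-0.12],0.4],
    [[0,0,0],[0,0,-0.12],0.4],
    [[0,0,0],[0,0,-0.12],0.4],
    [[0,0,0],[0,0,-0.12],0.4],
    [[0,0,0],[0,0,-0.12],0.4]
  ]
}}

```text
t: 14.8
ee_pos: [0.6516, 0.3266, 0.2672]
tool_rot: [0.525, 3.093, -0.024]
wrist_force: [-0.6, 0.3, -2.3]
finger_gap: 0.085
```

```bash
python3 - <<'E'
from h import *
go([.651,.337,.05],3.254)
c=env.get_image("top");save(c,"t3",(140,100,540,360),2)
for n in("tall_1","low_1"): print(n,[(round(r["p"],2),np.round(r["rect"])) for r in env.trace(c,n)][:3])
E
```

```text
t 14.8 pos [0.6516 0.3266 0.2672] yaw 2.806 q7 [-0.06 -0.82  0.49  0.37] F [-0.6  0.3 -2.3] gap 0.74 | delta cm [ 0.54  1.28 21.7 ] rot [-0.016  0.003 -0.448]
tall_1 [(0.62, array([448., 229., 476., 253.])), (0.53, array([414., 121., 482., 169.])), (0.28, array([289., 117., 420., 242.]))]
low_1 [(0.52, array([414., 188., 437., 211.]))]
```

View pics/t3.png

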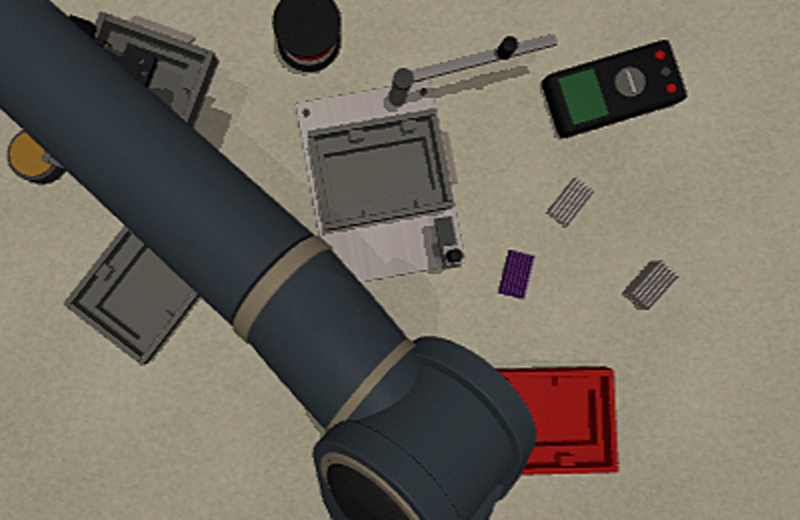

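>>> {"fn": "servo_tool", "kwargs": {
  "deltas": [
    [[0,0,0],[0,0,-0.115],0.4],
    [[0,0,0],[0,0,-0.115],0.4],
    [[0,0,0],[0,0,-0.115],0.4],
    [[0,0,0],[0,0,-0.1],0.4],
    [[0.5,0.5,2],[0,0,0],0.4],
    [[0,0.5,3.5],[0,0,0],0.4],
    [[0,0,3.5],[0,0,0],0.4],
    [[0,0,3.5],[0,0,0],0.4]
  ]
}}

```text
t: 15.62
ee_pos: [0.651, 0.3358, 0.1508]
tool_rot: [-0.137, 3.121, -0.011]
wrist_force: [1.0, 0.4, -2.0]
finger_gap: 0.089
```

>>> {"fn": "servo_tool", "kwargs": {
  "deltas": [
    [[0,0,3.5],[0,0,0],0.4],
    [[0,0,2],[0,0,0],0.4],
    [[0,0,0],[0,0,0],0.4]
  ]
}}

```text
t: 15.87
ee_pos: [0.6489, 0.3304, 0.0853]
tool_rot: [-0.12, 3.132, -0.025]
wrist_force: [-0.5, -0.8, -2.8]
finger_gap: 0.092
```

```bash
python3 - <<'E'
from h import *
go([.651,.337,.043],3.254)
c=env.get_image("scene");save(c,"s3",(250,170,490,330),3.3)
E
```

```text
t 15.87 pos [0.6489 0.3304 0.0853] yaw -3.065 q7 [-0.04 -0.83  0.67  0.64] F [-0.5 -0.8 -2.8] gap 0.8 | delta cm [-0.23  0.71  4.22] rot [-0.016  0.007 -0.036]
```

View pics/s3.png

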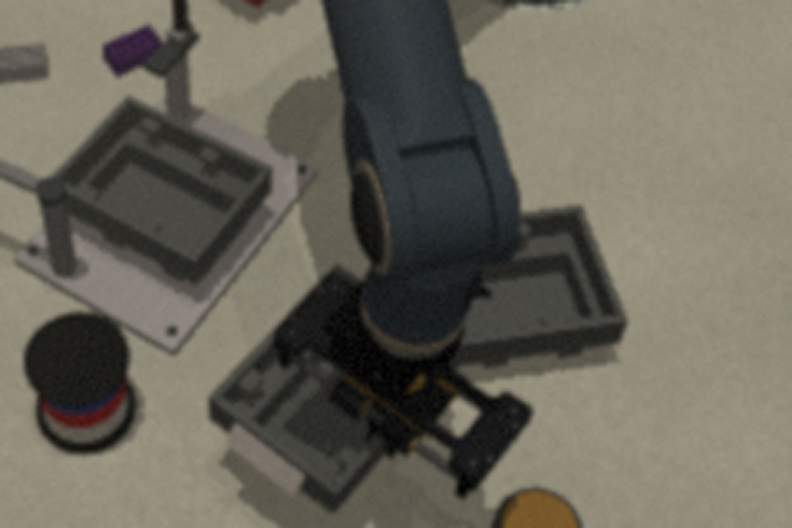

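>>> {"fn": "servo_tool", "kwargs": {
  "deltas": [
    [[0,0.5,1.5],[-0.01,0,-0.03],0.4],
    [[0,0,1.5],[0,0,0],0.4],
    [[0,0,0.7],[0,0,0],0.4],
    [[0,0,0.3],[0,0,0],0.4],
    [[0,0,0.2],[0,0,0],0.4],
    [[0,0,0],[0,0,0],0.4]
  ]
}}

```text
t: 16.42
ee_pos: [0.6533, 0.3386, 0.0487]
tool_rot: [-0.162, 3.119, 0.002]
wrist_force: [-0.2, -0.1, -2.8]
finger_gap: 0.086
```

```bash
python3 - <<'E'
from h import *
go([.651,.337,.043],3.254)
E
```

```text
t 16.42 pos [0.6533 0.3386 0.0487] yaw -3.038 q7 [-0.05 -0.82  0.71  0.64] F [-0.2 -0.1 -2.8] gap 0.75 | delta cm [ 0.25 -0.14  0.56] rot [-0.     0.018 -0.008]
```

>>> {"fn": "servo_tool", "kwargs": {
  "deltas": [
    [[0,0,0.4],[0,0.015,0],0.4],
    [[0,0,0.3],[0,0,0],0.4],
    [[0,0,0.2],[0,0,0],0.4],
    [[0,0,0],[0,0,0],0.4]
  ]
}}

```text
t: 16.75
ee_pos: [0.6548, 0.3396, 0.0414]
tool_rot: [-0.162, 3.132, 0.003]
wrist_force: [-0.4, -1.2, -1.6]
finger_gap: 0.089
```

```bash
python3 - <<'E'
from h import *
go([.651,.337,.043],3.254)
E
```

```text
t 16.75 pos [0.6548 0.3396 0.0414] yaw -3.038 q7 [-0.06 -0.82  0.7   0.65] F [-0.4 -1.2 -1.6] gap 0.77 | delta cm [ 0.4  -0.22 -0.16] rot [ 0.002  0.005 -0.009]
```

>>> {"fn": "servo_tool", "kwargs": {
  "deltas": [
    [[0,0,0],[0,0,0],4],
    [[0,0,0],[0,0,0],4],
    [[0,0,-2],[0,0,0],4],
    [[0,0,-3.5],[0,0,0],5],
    [[0,0,-3.8],[0,0,0],5],
    [[0,0,-3.8],[0,0,0],6],
    [[0,0,-3.8],[0,0,0],6],
    [[0.8,-2.5,-3],[0,0,0],6]
  ]
}}

```text
t: 17.42
ee_pos: [0.6444, 0.3165, 0.2422]
tool_rot: [0.175, -3.13, 0.001]
wrist_force: [-0.2, 0.4, 0.5]
finger_gap: 0.608
```

>>> {"fn": "servo_tool", "kwargs": {
  "deltas": [
    [[1.1,-3.8,-0.8],[0,0,0],6],
    [[1.1,-3.8,-0.8],[0,0,0],6],
    [[1.1,-3.8,-0.8],[0,0,0],6],
    [[1.1,-3.8,0],[0,0,0],6],
    [[1.1,-3.8,0],[0,0,0],6],
    [[1.1,-3.8,0],[0,0,0],6],
    [[1.1,-3.8,0],[0,0,0],6],
    [[1.1,-3.8,0],[0,0,0],6]
  ]
}}

```text
t: 18.08
ee_pos: [0.5912, 0.0054, 0.2827]
tool_rot: [-0.2, 3.114, 0.012]
wrist_force: [1.4, -0.1, 0.1]
finger_gap: 0.687
```

>>> {"fn": "servo_tool", "kwargs": {
  "deltas": [
    [[1.1,-3.8,0],[0,0,0],6],
    [[1.1,-3.8,0],[0,0,0],6],
    [[1.1,-3.8,0],[0,0,0],6],
    [[1.1,-3.8,0],[0,0,0],6],
    [[1.1,-3.8,0],[0,0,0],6],
    [[1.1,-3.8,0],[0,0,0],6],
    [[1.1,-3.8,0],[0,0,0],6],
    [[1.1,-3.8,0],[0,0,0],6]
  ]
}}

```text
t: 18.75
ee_pos: [0.5384, -0.3218, 0.2874]
tool_rot: [-0.204, 3.105, -0.006]
wrist_force: [0.7, 0.4, 0.7]
finger_gap: 0.688
```

>>> {"fn": "servo_tool", "kwargs": {
  "deltas": [
    [[1.1,-3.8,0],[0,0,0.11],6],
    [[0.8,-2.5,0],[0,0,0.12],6],
    [[0,0,0],[0,0,0.12],6],
    [[0,0,0],[0,0,0.12],6],
    [[0,0,0],[0,0,0.12],6],
    [[0,0,0],[0,0,0.12],6],
    [[0,0,0],[0,0,0.12],6],
    [[0,0,0],[0,0,0.06],6]
  ]
}}

```text
t: 19.42
ee_pos: [0.5177, -0.4062, 0.2901]
tool_rot: [1.206, 2.864, 0.004]
wrist_force: [0.2, -0.2, -0.1]
finger_gap: 0.689
```

```bash
python3 - <<'E'
from h import *
go([.449,-.371,.05],2.356)
c=wr();save(c,"w4",k=1.25)
for n in("tall_1","low_1"): print(n,[(round(r["p"],2),np.round(np.array(r["rect"])*1.25)) for r in env.trace(c,n)][:4])
t=env.get_image("top")
for n in("tall_1","low_1"): print(n,[(round(r["p"],2),np.round(r["rect"])) for r in env.trace(t,n)][:3])
E
```

```text
t 19.42 pos [ 0.5177 -0.4062  0.2901] yaw 2.344 q7 [ 1.13 -0.78  0.34  1.1 ] F [ 0.2 -0.2 -0.1] gap 6.0 | delta cm [ 8.05 -2.83 23.73] rot [ 0.016  0.031 -0.012]
tall_1 [(0.84, array([339.,  82., 382., 151.]))]
low_1 [(0.94, array([490.,  87., 539., 156.])), (0.67, array([488.,   2., 541.,  27.]))]
tall_1 [(0.69, array([448., 232., 477., 254.]))]
low_1 [(0.88, array([390., 224., 408., 246.])), (0.67, array([414., 190., 436., 212.]))]
```

View pics/w4.png

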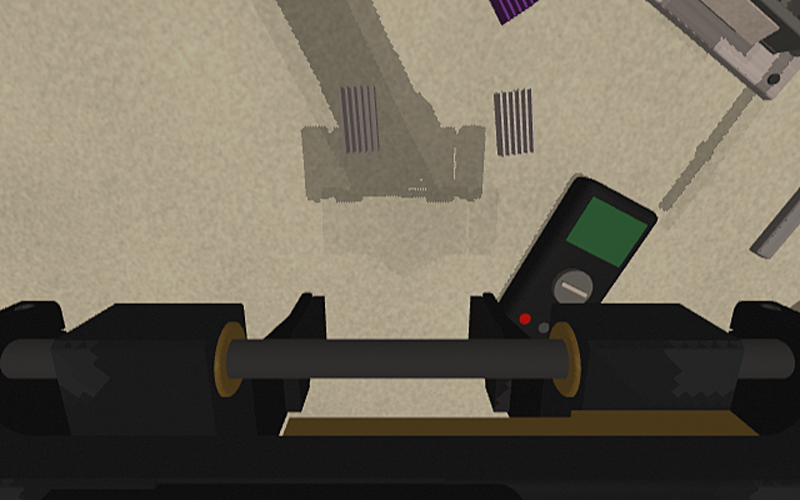

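```bash
python3 - <<'E'
from h import *
c=wr()
for n,u,z in(("tall",[[341,87],[377,86],[380,151],[345,153]],.044),("low",[[494,90],[531,89],[534,154],[498,157]],.024)):
  w=unproj(c,np.array(u)/1.25,z);d=(w[0]+w[1]-w[2]-w[3])/2
  print(n,w.mean(0),"yaw",np.arctan2(d[1],d[0]),"size",np.linalg.norm(d),np.linalg.norm(w[1]-w[0]))
  go(list(w.mean(0)[:2])+[.022],np.arctan2(d[1],d[0]))
E
```

```text
tall [ 0.44166106 -0.37128824  0.044     ] yaw 2.3816621462289147 size 0.05741000045232542 0.032302479089865443
t 19.77 pos [ 0.5177 -0.4061  0.2893] yaw 2.35 q7 [ 1.13 -0.78  0.34  1.1 ] F [ 0.6 -0.3  0.5] gap 5.99 | delta cm [ 8.61 -3.39 26.44] rot [ 0.016  0.03  -0.031]
low [ 0.54856833 -0.26974724  0.024     ] yaw 2.4897580865058435 size 0.06186988733463598 0.03518749683646067
t 19.77 pos [ 0.5177 -0.4061  0.2893] yaw 2.35 q7 [ 1.13 -0.78  0.34  1.1 ] F [ 0.6 -0.3  0.5] gap 5.99 | delta cm [ 8.31 11.35 26.68] rot [ 0.014  0.031 -0.139]
```

>>> {"fn": "servo_tool", "kwargs": {
  "deltas": [
    [[2.5,-1,2],[0.015,0.03,-0.03],6],
    [[2.5,-1,2.5],[0,0,0],6],
    [[2.5,-1,2.5],[0,0,0],6],
    [[1,-0.3,3.5],[0,0,0],6],
    [[0,0,3.5],[0,0,0],6],
    [[0,0,3.5],[0,0,0],6],
    [[0,0,2],[0,0,0],6],
    [[0,0,0],[0,0,0],6]
  ]
}}

```text
t: 20.43
ee_pos: [0.4337, -0.3703, 0.0887]
tool_rot: [1.153, 2.914, 0.0]
wrist_force: [-0.4, 0.3, -0.4]
finger_gap: 0.689
```

```bash
python3 - <<'E'
from h import *
s=env.sense();go([.4425,-.3713,.022],2.375)
c=wr(s);save(c,"w5",(220,150,440,300),3)
for n in("tall_1",): print(n,[(round(r["p"],2),np.round(np.array(r["rect"]))) for r in env.trace(c,n)][:4])
print(proj(c,s["ee_pos"]), (proj(c,[.4425,-.3713,.044])-[220,150])*3)
E
```

```text
t 20.43 pos [ 0.4337 -0.3703  0.0887] yaw 2.388 q7 [ 1.17 -0.72  0.47  1.04] F [-0.4  0.3 -0.4] gap 5.99 | delta cm [-0.67  0.51  6.67] rot [0.003 0.007 0.013]
tall_1 [(0.96, array([296., 172., 350., 269.]))]
[[318.22274717 253.75516618]] [[317.90685448 253.8261432 ]]
```

View pics/w5.png

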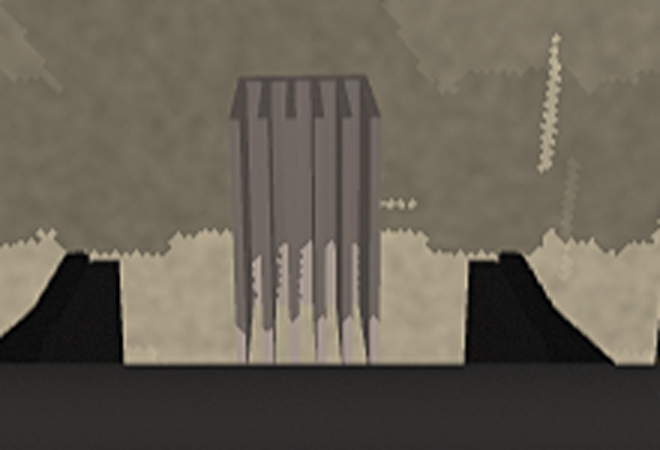

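```bash
python3 - <<'E'
from h import *
s=env.sense();c=wr(s)
w=unproj(c,[[220+305/3,150+118/3]],.044)[0];x=np.array([np.cos(2.375),np.sin(2.375),0]);p=w-.03*x;print(w,p)
go([p[0],p[1],.022],2.388)
E
```

```text
[ 0.42144306 -0.35430096  0.044     ] [ 0.44305142 -0.37511151  0.044     ]
t 20.58 pos [ 0.4372 -0.372   0.0936] yaw 2.388 q7 [ 1.17 -0.72  0.47  1.04] F [ 0.2 -0.7  0.5] gap 5.98 | delta cm [-0.52  0.14  7.17] rot [ 0.004  0.016 -0.   ]
```

Descend and grip.

>>> {"fn": "servo_tool", "kwargs": {
  "deltas": [
    [[-0.5,0.1,2],[0,0.01,0],6],
    [[0,0,2.5],[0,0,0],6],
    [[0,0,2],[0,0,0],6],
    [[0,0,0.6],[0,0,0],6],
    [[0,0,0],[0,0,0],2.5],
    [[0,0,0],[0,0,0],2.5],
    [[0,0,0],[0,0,0],2.5],
    [[0,0,0],[0,0,0],2.5]
  ],
  "squeeze": 35
}}

```text
t: 21.25
ee_pos: [0.4555, -0.3829, 0.0379]
tool_rot: [1.143, 2.886, -0.012]
wrist_force: [-0.5, 0.4, -0.6]
finger_gap: 0.47
```

>>> {"fn": "servo_tool", "kwargs": {
  "deltas": [
    [[0,0,0],[0,0,0],2.5],
    [[0,0,0],[0,0,0],2.5]
  ]
}}

```text
t: 21.42
ee_pos: [0.4563, -0.3839, 0.0402]
tool_rot: [1.142, 2.883, -0.015]
wrist_force: [-1.0, 0.5, -0.5]
finger_gap: 0.364
```

>>> {"fn": "servo_tool", "kwargs": {
  "deltas": [
    [[0,0,0],[0,0,0],6],
    [[0.8,0.1,0],[0,0.01,0],6],
    [[0.5,0,0.8],[0,0,0],6],
    [[0.2,0,0.8],[0,0,0],6],
    [[0,0,0.2],[0,0,0],6],
    [[0,0,0],[0,0,0],6]
  ]
}}

```text
t: 21.92
ee_pos: [0.4453, -0.3719, 0.0206]
tool_rot: [1.146, 2.892, -0.009]
wrist_force: [0.1, 0.6, 0.4]
finger_gap: 0.67
```

```bash
python3 - <<'E'
from h import *
go([.443,-.374,.022],2.388)
E
```

```text
t 21.92 pos [ 0.4453 -0.3719  0.0206] yaw 2.387 q7 [ 1.1  -0.64  0.57  0.94] F [0.1 0.6 0.4] gap 5.83 | delta cm [ 0.02 -0.31 -0.14] rot [ 0.006  0.031 -0.001]
```

>>> {"fn": "servo_tool", "kwargs": {
  "deltas": [
    [[0,-0.2,0],[0,0.02,0],2.5],
    [[0,0,0],[0,0,0],2.5],
    [[0,0,0],[0,0,0],2.5],
    [[0,0,0],[0,0,0],2.5],
    [[0,0,0],[0,0,0],2.5],
    [[0,0,0],[0,0,0],2.5],
    [[0,0,0],[0,0,0],2.5],
    [[0,0,0],[0,0,0],2.5]
  ]
}}

```text
t: 22.58
ee_pos: [0.4433, -0.3723, 0.0191]
tool_rot: [1.152, 2.912, 0.004]
wrist_force: [0.7, 1.3, -0.8]
finger_gap: 0.368
```

```bash
python3 - <<'E'
from h import *
go([.443,-.374,.022],2.388)
E
```

```text
t 22.58 pos [ 0.4433 -0.3723  0.0191] yaw 2.388 q7 [ 1.1  -0.65  0.56  0.96] F [ 0.7  1.3 -0.8] gap 3.2 | delta cm [-0.1  -0.14 -0.29] rot [0.006 0.009 0.   ]
```

>>> {"fn": "servo_tool", "kwargs": {
  "deltas": [
    [[0,0,-1],[0,0,0],2.5],
    [[0,0,-3],[0,0,0],2.5],
    [[0,0,-3.8],[0,0,0],2.5],
    [[0,0,-3.8],[0,0,0],2.5],
    [[0,0,-3.8],[0,0,0],2.5],
    [[0,0,-3.8],[0,0,0],2.5],
    [[0.7,1.8,-3],[0,0,0],2.5],
    [[1.4,3.5,0],[0,0,0],2.5]
  ]
}}

```text
t: 23.25
ee_pos: [0.4574, -0.3233, 0.2518]
tool_rot: [1.17, 2.913, 0.005]
wrist_force: [2.8, 0.1, -0.6]
finger_gap: 0.362
```

>>> {"fn": "servo_tool", "kwargs": {
  "deltas": [
    [[1.4,3.6,0],[0,0,0],2.5],
    [[1.4,3.6,0],[0,0,0],2.5],
    [[1.4,3.6,0],[0,0,0],2.5],
    [[1.4,3.6,0],[0,0,0],2.5],
    [[1.4,3.6,0],[0,0,0],2.5],
    [[1.4,3.6,0],[0,0,0],2.5],
    [[1.4,3.6,0],[0,0,0],2.5],
    [[1.4,3.4,0],[0,0,0],2.5]
  ]
}}

```text
t: 23.92
ee_pos: [0.5777, -0.0287, 0.2623]
tool_rot: [1.177, 2.895, -0.005]
wrist_force: [0.5, -0.7, -1.8]
finger_gap: 0.365
```

>>> {"fn": "servo_tool", "kwargs": {
  "deltas": [
    [[0,0,0],[0,0,-0.12],2.5],
    [[0,0,0],[0,0,-0.12],2.5],
    [[0,0,0],[0,0,-0.12],2.5],
    [[0,0,0],[0,0,-0.12],2.5],
    [[0,0,0],[0,0,-0.12],2.5],
    [[0,0,0],[0,0,-0.12],2.5],
    [[0,0,0],[0,0,-0.12],2.5],
    [[0,0,0],[0,0,-0.1],2.5]
  ]
}}

```text
t: 24.58
ee_pos: [0.5761, -0.0072, 0.269]
tool_rot: [-0.329, 3.106, -0.01]
wrist_force: [-0.2, 0.6, -1.4]
finger_gap: 0.366
```

```bash
python3 - <<'E'
from h import *
go([D[0],D[1],.036],3.33)
E
```

```text
t 24.58 pos [ 0.5761 -0.0072  0.269 ] yaw -2.931 q7 [ 0.76 -1.13  0.47  1.3 ] F [-0.2  0.6 -1.4] gap 3.19 | delta cm [-0.72  0.3  23.31] rot [-0.008  0.017  0.023]
```

>>> {"fn": "servo_tool", "kwargs": {
  "deltas": [
    [[-0.7,0.3,1.5],[0,0.01,0.02],2.5],
    [[0,0,3.5],[0,0,0],2.5],
    [[0,0,3.5],[0,0,0],2.5],
    [[0,0,3.5],[0,0,0],2.5],
    [[0,0,2.5],[0,0,0],2.5],
    [[0,0,0],[0,0,0],2.5],
    [[0,0,0],[0,0,0],2.5]
  ]
}}

```text
t: 25.17
ee_pos: [0.5852, -0.0028, 0.1254]
tool_rot: [-0.304, 3.113, -0.014]
wrist_force: [-0.3, 0.1, -0.6]
finger_gap: 0.369
```

```bash
python3 - <<'E'
from h import *
go([D[0],D[1],.036],3.33)
E
```

```text
t 25.17 pos [ 0.5852 -0.0028  0.1254] yaw -2.947 q7 [ 0.64 -1.    0.63  1.15] F [-0.3  0.1 -0.6] gap 3.21 | delta cm [-0.02 -0.03  8.94] rot [-0.011  0.013  0.006]
```

>>> {"fn": "servo_tool", "kwargs": {
  "deltas": [
    [[0,0,1.5],[-0.01,0.01,0],2.5],
    [[0,0,1.5],[0,0,0],2.5],
    [[0,0,1.5],[0,0,0],2.5],
    [[0,0,0.5],[0,0,0],2.5]
  ]
}}

```text
t: 25.5
ee_pos: [0.5896, -0.0028, 0.0778]
tool_rot: [-0.301, 3.115, -0.001]
wrist_force: [-0.7, -0.4, -0.3]
finger_gap: 0.364
```

```bash
python3 - <<'E'
from h import *
go([D[0],D[1],.036],3.33)
E
```

```text
t 25.5 pos [ 0.5896 -0.0028  0.0778] yaw -2.949 q7 [ 0.61 -0.95  0.69  1.11] F [-0.7 -0.4 -0.3] gap 3.17 | delta cm [ 0.35 -0.04  4.18] rot [-0.002  0.012  0.004]
```

>>> {"fn": "servo_tool", "kwargs": {
  "deltas": [
    [[0.3,0,0.8],[0,0.01,0],2.5],
    [[0.1,0,1.2],[0,0,0],2.5],
    [[0.1,0,1.0],[0,0,0],2.5],
    [[0.1,0,0.5],[0,0,0],2.5],
    [[0,0,0.3],[0,0,0],2.5],
    [[0,0,0],[0,0,0],2.5]
  ]
}}

```text
t: 26.0
ee_pos: [0.5835, -0.0039, 0.0353]
tool_rot: [-0.303, 3.126, -0.003]
wrist_force: [0.4, -1.2, 1.2]
finger_gap: 0.364
```

```bash
python3 - <<'E'
from h import *
go([D[0],D[1],.036],3.33)
E
```

```text
t 26.0 pos [ 0.5835 -0.0039  0.0353] yaw -2.949 q7 [ 0.58 -0.91  0.75  1.07] F [ 0.4 -1.2  1.2] gap 3.17 | delta cm [-0.32 -0.05 -0.07] rot [-0.002  0.001  0.005]
```

>>> {"fn": "servo_tool", "kwargs": {
  "deltas": [
    [[0,0,0],[0,0,0],5],
    [[0,0,0],[0,0,0],5],
    [[0,0,0],[0,0,0],5],
    [[0,0,-2.5],[0,0,0],5],
    [[0,0,-3.5],[0,0,0],5],
    [[0,0,-4],[0,0,0],5],
    [[0,0,-4],[0,0,0],5],
    [[0,0,-4],[0,0,0],4]
  ]
}}

```text
t: 26.67
ee_pos: [0.579, -0.0042, 0.2149]
tool_rot: [0.305, -3.113, -0.001]
wrist_force: [1.6, -0.3, -0.0]
finger_gap: 0.55
```

```bash
python3 - <<'E'
from h import *
go([.56,.218,.27],.104)
c=env.get_image("top")
print([(round(r["p"],2),np.round(r["rect"])) for r in env.trace(c,"tall_1")][:3],[(round(r["p"],2),np.round(r["rect"])) for r in env.trace(c,"low_1")][:3])
w=wr();print([(round(r["p"],2),np.round(r["rect"])) for r in env.trace(w,"tall_1")][:3])
save(w,"w6",k=1.25)
E
```

```text
t 26.67 pos [ 0.579  -0.0042  0.2149] yaw -2.946 q7 [ 0.7  -1.08  0.51  1.25] F [ 1.6 -0.3 -0. ] gap 4.78 | delta cm [-2.38 22.18 -5.5 ] rot [ 2.10e-02  2.00e-03 -3.05e+00]
[(0.47, array([320., 194., 335., 198.]))] [(0.8, array([410., 175., 433., 198.]))]
[]
```

View pics/w6.png

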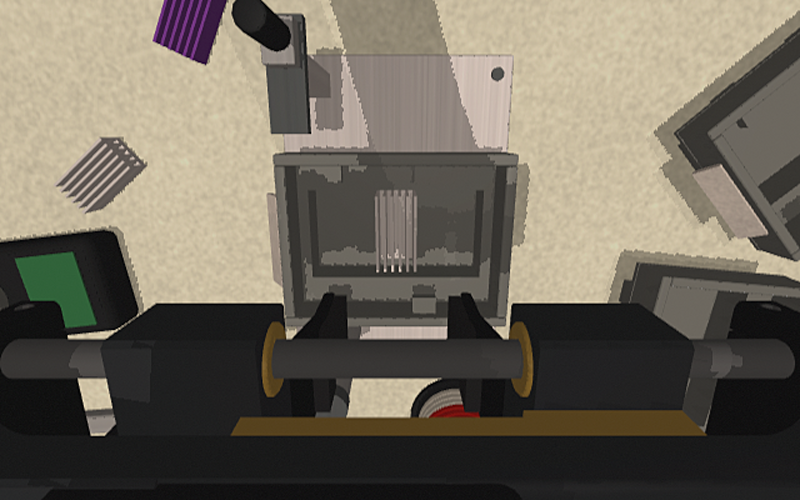

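```bash
python3 - <<'E'
from h import *
c=wr()
X=[[85,-65,82],[-85,-65,82],[85,65,82],[-85,65,82],[-95,-140,12]]
print((proj(c,place(D,X))*1.25).round().tolist())
u=np.float32([[274,155],[518,155],[287,330],[506,327],[513,55]])/1.25
p,r=fit([(c,X,u)],D);print(p,r.tolist())
go([.56,.218,.27],.104)
E
```

```text
[[272.0, 161.0], [520.0, 162.0], [284.0, 334.0], [506.0, 336.0], [516.0, 62.0]]
[ 0.58260602 -0.00494541 -1.37166915] [[-3.2, 0.3], [1.0, -0.6], [-2.4, 0.2], [1.0, 1.9], [0.6, -0.5]]
t 26.97 pos [ 0.5788 -0.0048  0.2121] yaw -2.947 q7 [ 0.7  -1.08  0.52  1.24] F [-0.2  0.5 -0.5] gap 4.04 | delta cm [-2.38 22.23 -5.79] rot [ 2.300e-02  1.000e-03 -3.051e+00]
```

>>> {"fn": "servo_tool", "kwargs": {
  "deltas": [
    [[0,0,-3],[0,0,0.12],4],
    [[0,0,-2.5],[0,0,0.12],4],
    [[0,0,0],[0,0,0.12],4],
    [[0,0,0],[0,0,0.12],4],
    [[0,0,0],[0,0,0.12],4],
    [[0,0,0],[0,0,0.12],4],
    [[0,0,0],[0,0,0.12],4],
    [[0,0,0],[0,0,0.12],4]
  ]
}}

```text
t: 27.63
ee_pos: [0.5731, -0.0076, 0.2545]
tool_rot: [-1.213, -2.856, 0.023]
wrist_force: [-0.5, 0.9, -0.1]
finger_gap: 0.46
```

>>> {"fn": "servo_tool", "kwargs": {
  "deltas": [
    [[0,0,0],[0,0,0.12],4],
    [[0,0,0],[0,0,0.12],4],
    [[0,0,0],[0,0,0.12],4],
    [[0,0,0],[0,0,0.12],4],
    [[0,0,0],[0,0,0.12],4],
    [[0,0,0],[0,0,0.12],4],
    [[0,0,0],[0,0,0.12],4],
    [[0,0,0],[0,0,0.12],4]
  ]
}}

```text
t: 28.3
ee_pos: [0.5654, -0.0098, 0.2384]
tool_rot: [-2.428, -1.921, 0.083]
wrist_force: [-0.2, -0.4, -0.1]
finger_gap: 0.459
```

>>> {"fn": "servo_tool", "kwargs": {
  "deltas": [
    [[0,0,0],[0,0,0.12],4],
    [[0,0,0],[0,0,0.12],4],
    [[0,0,0],[0,0,0.12],4],
    [[0,0,0],[0,0,0.12],4],
    [[0,0,0],[0,0,0.12],4],
    [[0,0,0],[0,0,0.12],4],
    [[0,0,0],[0,0,0.12],4],
    [[0,0,0],[0,0,0.12],4]
  ]
}}

```text
t: 28.97
ee_pos: [0.5571, -0.0117, 0.222]
tool_rot: [-3.075, -0.527, 0.154]
wrist_force: [-0.9, 0.1, -0.7]
finger_gap: 0.46
```

```bash
python3 - <<'E'
from h import *
go([.56,.218,.27],.104)
E
```

```text
t 28.97 pos [ 0.5571 -0.0117  0.222 ] yaw 0.341 q7 [ 0.29 -0.45  0.15 -1.43] F [-0.9  0.1 -0.7] gap 4.0 | delta cm [  7.47 -21.73  -4.78] rot [-0.023  0.098  0.235]
```

>>> {"fn": "servo_tool", "kwargs": {
  "deltas": [
    [[0,0,-1],[0,0.05,0.12],4],
    [[0,0,-1],[0,0.05,0.12],4],
    [[0,-3.7,-1],[0,0,0],4],
    [[0,-3.7,-1],[0,0,0],4],
    [[0,-3.7,-0.5],[0,0,0],4],
    [[0,-3.7,0],[0,0,0],4],
    [[0,-3.7,0],[0,0,0],4],
    [[0,-3.2,0],[0,0,0],4]
  ]
}}

```text
t: 29.63
ee_pos: [0.5341, 0.1966, 0.2563]
tool_rot: [-3.125, -0.115, 0.052]
wrist_force: [0.4, -0.0, -0.1]
finger_gap: 0.455
```

>>> {"fn": "servo_tool", "kwargs": {
  "deltas": [
    [[0,0,0],[0,0,0],4],
    [[0,0,0],[0,0,0],4]
  ]
}}

```text
t: 29.8
ee_pos: [0.53, 0.2056, 0.2533]
tool_rot: [-3.121, -0.137, 0.062]
wrist_force: [-0.1, -0.8, -0.5]
finger_gap: 0.461
```

```bash
sed -i 's/^D=.*/D=[.584,-.0045,-1.377]/' h.py; python3 - <<'E'
from h import *
B=[.653,.278,.104]
s=env.sense();c=wr(s);save(c,"w7",k=1.25)
go(list(place(B,[8,-61,0])[0][:2])+[.043],.104)
X=[[85,-65,70],[-85,-65,70],[85,65,70],[-85,65,70]]
print((proj(c,place(B,X))*1.25).round().tolist())
E
```

```text
t 29.85 pos [0.5295 0.2063 0.2531] yaw 0.089 q7 [-0.03 -0.51  0.13 -2.05] F [0.  1.2 0.3] gap 3.99 | delta cm [14.65  0.44 20.45] rot [-0.02   0.039 -0.016]
[[406.0, -96.0], [408.0, 160.0], [215.0, -91.0], [246.0, 163.0]]
```

View pics/w7.png

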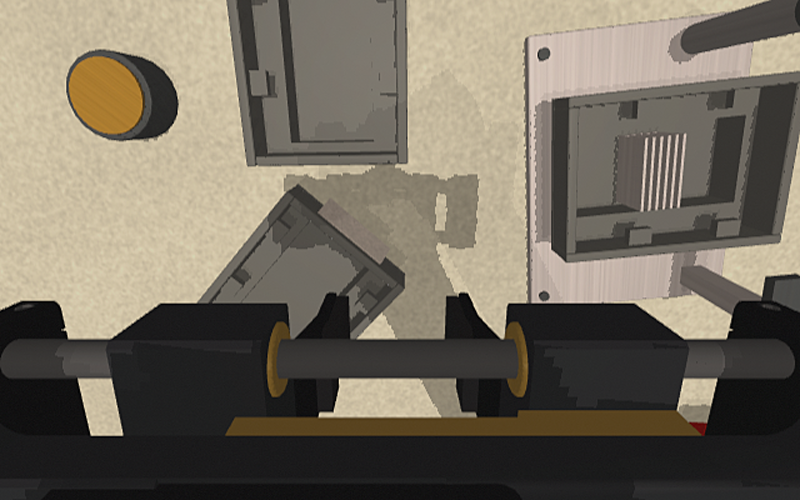

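>>> {"fn": "servo_tool", "kwargs": {
  "deltas": [
    [[3.5,0.1,0],[-0.02,0.04,-0.02],3.5],
    [[3.5,0.1,0],[0,0,0],3.5],
    [[3.5,0.1,1],[0,0,0],3.5],
    [[3.2,0.1,2],[0,0,0],3.5],
    [[0.8,0,3.5],[0,0,0],3.5],
    [[0,0,3.5],[0,0,0],3.5],
    [[0,0,2.5],[0,0,0],3.5],
    [[0,0,0],[0,0,0],3.5]
  ]
}}

```text
t: 30.52
ee_pos: [0.6819, 0.2011, 0.1141]
tool_rot: [3.125, 0.148, -0.005]
wrist_force: [-0.4, 0.1, -0.8]
finger_gap: 0.405
```

```bash
python3 - <<'E'
from h import *
B=[.653,.278,.104]
go(list(place(B,[8,-61,0])[0][:2])+[.043],.104)
E
```

```text
t 30.52 pos [0.6819 0.2011 0.1141] yaw 0.094 q7 [-0.08 -0.41  0.31 -2.06] F [-0.4  0.1 -0.8] gap 3.52 | delta cm [-1.27 -1.93  7.09] rot [ 0.013  0.004 -0.01 ]
```

>>> {"fn": "servo_tool", "kwargs": {
  "deltas": [
    [[-1.2,-1.9,0],[0.01,0,-0.01],3.5],
    [[0,0,0],[0,0,0],3.5],
    [[0,0,0],[0,0,0],3.5]
  ]
}}

```text
t: 30.77
ee_pos: [0.6678, 0.2122, 0.1108]
tool_rot: [3.129, 0.152, -0.016]
wrist_force: [1.3, -1.7, -0.1]
finger_gap: 0.402
```

```bash
python3 - <<'E'
from h import *
B=[.653,.278,.104]
go(list(place(B,[8,-61,0])[0][:2])+[.043],.104)
E
```

```text
t 30.77 pos [0.6678 0.2122 0.1108] yaw 0.097 q7 [-0.1  -0.42  0.3  -2.07] F [ 1.3 -1.7 -0.1] gap 3.5 | delta cm [ 0.07 -0.65  6.77] rot [ 0.008  0.011 -0.007]
```

>>> {"fn": "servo_tool", "kwargs": {
  "deltas": [
    [[0,-0.7,1],[0,0.01,0],3.5],
    [[0,0,2],[0,0,0],3.5],
    [[0,0,0.5],[0,0,0],3.5]
  ]
}}

```text
t: 31.02
ee_pos: [0.6706, 0.217, 0.0805]
tool_rot: [3.131, 0.147, 0.013]
wrist_force: [-0.8, -1.2, -1.4]
finger_gap: 0.403
```

```bash
python3 - <<'E'
from h import *
B=[.653,.278,.104]
go(list(place(B,[8,-61,0])[0][:2])+[.043],.104)
E
```

```text
t 31.02 pos [0.6706 0.217  0.0805] yaw 0.094 q7 [-0.11 -0.41  0.32 -2.1 ] F [-0.8 -1.2 -1.4] gap 3.51 | delta cm [-0.34 -0.17  3.75] rot [ 0.008 -0.008 -0.01 ]
```

>>> {"fn": "servo_tool", "kwargs": {
  "deltas": [
    [[-0.2,-0.2,1.4],[0,0,-0.01],3.5],
    [[0,0,1.4],[0,0,0],3.5],
    [[0,0,0.7],[0,0,0],3.5],
    [[0,0,0],[0,0,0],3]
  ]
}}

```text
t: 31.35
ee_pos: [0.6706, 0.2169, 0.0453]
tool_rot: [3.129, 0.16, 0.018]
wrist_force: [-0.8, 0.0, -0.6]
finger_gap: 0.381
```

```bash
python3 - <<'E'
from h import *
B=[.653,.278,.104]
go(list(place(B,[8,-61,0])[0][:2])+[.043],.104)
E
```

```text
t 31.35 pos [0.6706 0.2169 0.0453] yaw 0.102 q7 [-0.12 -0.4   0.35 -2.11] F [-0.8  0.  -0.6] gap 3.31 | delta cm [-0.32 -0.16  0.23] rot [ 0.009 -0.011 -0.002]
```

>>> {"fn": "servo_tool", "kwargs": {
  "deltas": [
    [[-0.1,-0.1,0.2],[0,-0.01,0],0.4],
    [[0,0,0],[0,0,0],0.4],
    [[0,0,0],[0,0,0],0.4],
    [[0,0,0],[0,0,0],0.4],
    [[0,0,0],[0,0,0],0.4],
    [[0,0,0],[0,0,0],0.4]
  ],
  "squeeze": 50
}}

```text
t: 31.85
ee_pos: [0.6704, 0.2183, 0.0444]
tool_rot: [3.13, 0.159, 0.003]
wrist_force: [-1.0, 0.3, -0.2]
finger_gap: 0.088
```

```bash
python3 - <<'E'
from h import *
B=[.653,.278,.104]
go(list(place(B,[8,-61,0])[0][:2])+[.27],.104)
E
```

```text
t 31.85 pos [0.6704 0.2183 0.0444] yaw 0.102 q7 [-0.12 -0.4   0.34 -2.11] F [-1.   0.3 -0.2] gap 0.76 | delta cm [ -0.27   0.16 -22.56] rot [ 0.008 -0.002 -0.002]
```

>>> {"fn": "servo_tool", "kwargs": {
  "deltas": [
    [[0,0,-1],[0,0,0],0.4],
    [[0,0,-2.5],[0,0,0],0.4],
    [[0,0,-3.5],[0,0,0],0.4],
    [[0,0,-3.5],[0,0,0],0.4],
    [[0,0,-3.5],[0,0,0],0.4],
    [[0,0,-3.5],[0,0,0],0.4],
    [[0,0,-3.5],[0,0,0],0.4],
    [[0,0,-1.5],[0,0,-0.05],0.4]
  ]
}}

```text
t: 32.52
ee_pos: [0.6654, 0.2166, 0.2741]
tool_rot: [3.116, 0.241, -0.023]
wrist_force: [1.4, 0.8, -1.2]
finger_gap: 0.092
```

>>> {"fn": "servo_tool", "kwargs": {
  "deltas": [
    [[0,0,0],[0,0,-0.12],0.4],
    [[0,0,0],[0,0,-0.12],0.4],
    [[0,0,0],[0,0,-0.12],0.4],
    [[0,0,0],[0,0,-0.12],0.4],
    [[0,0,0],[0,0,-0.12],0.4],
    [[0,0,0],[0,0,-0.12],0.4],
    [[0,0,0],[0,0,-0.12],0.4],
    [[0,0,0],[0,0,-0.12],0.4]
  ]
}}

```text
t: 33.18
ee_pos: [0.6663, 0.2165, 0.2884]
tool_rot: [2.619, 1.704, -0.009]
wrist_force: [0.0, 0.3, -2.4]
finger_gap: 0.089
```

>>> {"fn": "servo_tool", "kwargs": {
  "deltas": [
    [[0,0,0],[0,0,-0.12],0.4],
    [[0,0,0],[0,0,-0.12],0.4],
    [[0,0,0],[0,0,-0.12],0.4],
    [[0,0,0],[0,0,-0.12],0.4],
    [[0,0,0],[0,0,-0.12],0.4],
    [[0,0,0],[0,0,0],0.4]
  ]
}}

```text
t: 33.68
ee_pos: [0.6653, 0.2144, 0.2908]
tool_rot: [1.965, 2.428, -0.019]
wrist_force: [-0.3, 0.1, -2.5]
finger_gap: 0.087
```

```bash
python3 - <<'E'
from h import *
F=[D[0],D[1],D[2]+np.pi]
go(list(place(F,[10,-61,0])[0][:2])+[.19],F[2])
E
```

```text
t 33.68 pos [0.6653 0.2144 0.2908] yaw 1.781 q7 [ 0.11 -0.81  0.44 -0.49] F [-0.3  0.1 -2.5] gap 0.76 | delta cm [-18.59  -6.42  10.48] rot [0.002 0.022 0.016]
```

>>> {"fn": "servo_tool", "kwargs": {
  "deltas": [
    [[-1,-0.4,1],[0,0.01,0.01],0.4],
    [[-2.5,-0.9,1.5],[0,0,0],0.4],
    [[-3,-1,2],[0,0,0],0.4],
    [[-3,-1,2],[0,0,0],0.4],
    [[-3,-1,2],[0,0,0],0.4],
    [[-3,-1,1.5],[0,0,0],0.4],
    [[-2,-0.7,0.5],[0,0,0],0.4],
    [[-0.7,-0.3,0],[0,0,0],0.4]
  ]
}}

```text
t: 34.35
ee_pos: [0.6364, 0.0208, 0.1858]
tool_rot: [2.005, 2.404, 0.003]
wrist_force: [0.7, -2.0, -1.1]
finger_gap: 0.091
```

```bash
python3 - <<'E'
from h import *
F=[D[0],D[1],D[2]+np.pi]
go(list(place(F,[10,-61,0])[0][:2])+[.13],F[2])
w=wr();save(w,"w8",k=1.25)
E
```

```text
t 34.35 pos [0.6364 0.0208 0.1858] yaw 1.751 q7 [ 0.45 -0.8   0.45 -0.29] F [ 0.7 -2.  -1.1] gap 0.79 | delta cm [-0.42  0.42  5.59] rot [ 0.009  0.007 -0.013]
```

View pics/w8.png

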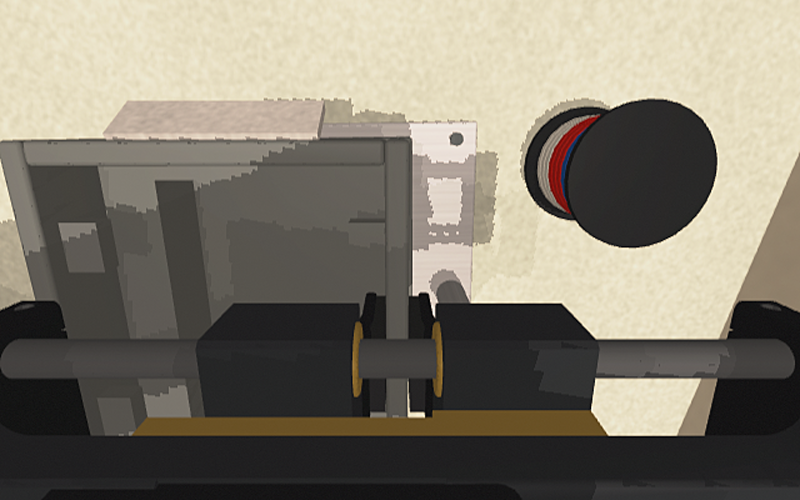

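```bash
python3 - <<'E'
from h import *
s=env.sense();c=wr(s)
w=unproj(c,np.array([[2,141],[411,138]])/1.25,s["ee_pos"][2]+.0256)
R=Ro.from_rotvec(s["tool_rot"]).inv()
print(np.round(R.apply(w-s["ee_pos"])*1000,1), np.linalg.norm(w[0]-w[1]))
d=w[1]-w[0];th=np.arctan2(d[1],d[0])+np.pi/2; print("bin yaw",th,np.arctan2(np.sin(th),np.cos(th)),"tool",yaw(s))
t=env.get_image("top");save(t,"t4",(270,130,400,240),5)
F=[D[0],D[1],D[2]+np.pi]
X=[[x,y,z] for z in (141.4+70,) for x in(-85,85) for y in(-65,65)]
p=[.5,0,1.76]
go(list(place(F,[10,-61,0])[0][:2])+[.13],F[2])
E
```

```text
[[  71.8 -123.7  -27.2]
 [  72.7    3.8  -26.2]] 0.12744911598559822
bin yaw 1.757663685300176 1.757663685300176 tool 1.7504843939241295
t 34.5 pos [0.6379 0.0264 0.1883] yaw 1.757 q7 [ 0.45 -0.81  0.44 -0.29] F [ 0.2  0.6 -2.5] gap 0.75 | delta cm [-0.97  0.14  5.84] rot [ 0.014  0.004 -0.007]
```

View pics/t4.png

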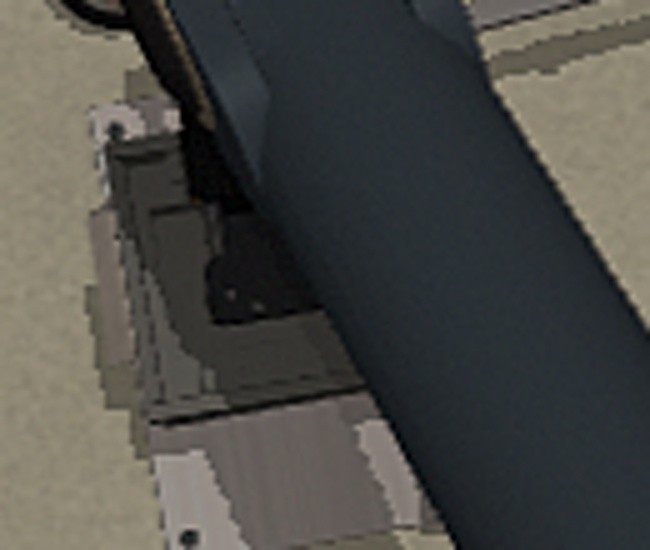

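```bash
python3 - <<'E'
from h import *
s=env.sense();c=wr(s)
g=c["color"]; save(c,"w9",(300,80,420,260),3)
print(((proj(c,place(D,[[-95,118,12],[-85,65,82],[45,100,135]]))-[300,80])*3).round().tolist(), unproj(c,[[475/1.25,122/1.25]],.012))
F=[D[0],D[1],D[2]+np.pi]
go(list(place(F,[12.5,-61,0])[0][:2])+[.13],F[2])
E
```

```text
[[229.0, 72.0], [71.0, 113.0], [223.0, 670.0]] [[0.68370914 0.11780749 0.012     ]]
t 34.55 pos [0.6381 0.0284 0.1889] yaw 1.76 q7 [ 0.45 -0.81  0.44 -0.29] F [ 0.6  1.5 -1.4] gap 0.76 | delta cm [-0.92  0.08  5.89] rot [ 0.015  0.003 -0.004]
```

View pics/w9.png

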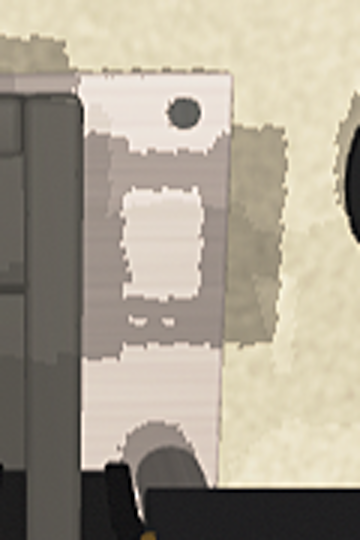

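>>> {"fn": "servo_tool", "kwargs": {
  "deltas": [
    [[-0.8,0.1,1],[0.01,0,0],0.4],
    [[0,0,1.5],[0,0,0],0.4],
    [[0,0,1.5],[0,0,0],0.4],
    [[0,0,0.5],[0,0,0],0.4],
    [[0,0,0],[0,0,0],0.4]
  ]
}}

```text
t: 34.97
ee_pos: [0.6451, 0.0319, 0.1463]
tool_rot: [1.982, 2.426, 0.02]
wrist_force: [-0.4, -0.1, -3.1]
finger_gap: 0.087
```

```bash
python3 - <<'E'
from h import *
F=[D[0],D[1],D[2]+np.pi]
go(list(place(F,[12.5,-61,0])[0][:2])+[.1184],F[2])
E
```

```text
t 34.97 pos [0.6451 0.0319 0.1463] yaw 1.771 q7 [ 0.42 -0.78  0.48 -0.31] F [-0.4 -0.1 -3.1] gap 0.76 | delta cm [-1.15 -0.65  2.78] rot [ 0.015 -0.001  0.007]
```

>>> {"fn": "servo_tool", "kwargs": {
  "deltas": [
    [[-1.1,-0.6,0.3],[0.015,0,0.005],0.4],
    [[0,0,0.5],[0,0,0],0.4]
  ]
}}

```text
t: 35.13
ee_pos: [0.6424, 0.0217, 0.1393]
tool_rot: [-1.99, -2.431, -0.003]
wrist_force: [-0.3, -1.9, -2.8]
finger_gap: 0.086
```

```bash
python3 - <<'E'
from h import *
F=[D[0],D[1],D[2]+np.pi]
go(list(place(F,[12.5,-61,0])[0][:2])+[.1184],F[2])
E
```

```text
t 35.13 pos [0.6424 0.0217 0.1393] yaw 1.77 q7 [ 0.43 -0.78  0.48 -0.3 ] F [-0.3 -1.9 -2.8] gap 0.75 | delta cm [-0.2  -0.14  2.09] rot [ 0.001 -0.002  0.005]
```

>>> {"fn": "servo_tool", "kwargs": {
  "deltas": [
    [[-0.2,-0.1,0.5],[0,0,0.005],0.4],
    [[0,0,0.5],[0,0,0],0.4],
    [[0,0,0.3],[0,0,0],0.4]
  ]
}}

```text
t: 35.38
ee_pos: [0.6426, 0.0192, 0.1261]
tool_rot: [1.998, 2.424, 0.006]
wrist_force: [-0.0, 0.6, -2.7]
finger_gap: 0.09
```

```bash
python3 - <<'E'
from h import *
F=[D[0],D[1],D[2]+np.pi]
go(list(place(F,[12.5,-61,0])[0][:2])+[.1184],F[2])
E
```

```text
t 35.38 pos [0.6426 0.0192 0.1261] yaw 1.763 q7 [ 0.43 -0.77  0.5  -0.31] F [-0.   0.6 -2.7] gap 0.78 | delta cm [ 0.05 -0.11  0.77] rot [ 0.003 -0.002 -0.002]
```

>>> {"fn": "servo_tool", "kwargs": {
  "deltas": [
    [[0,-0.1,0.3],[0,0,0],0.4],
    [[0,0,0.3],[0,0,0],0.4],
    [[0,0,0.2],[0,0,0],0.4]
  ]
}}

```text
t: 35.63
ee_pos: [0.6418, 0.0187, 0.1177]
tool_rot: [1.998, 2.423, 0.006]
wrist_force: [-2.6, -1.4, 12.4]
finger_gap: 0.088
```

```bash
python3 - <<'E'
from h import *
F=[D[0],D[1],D[2]+np.pi]
go(list(place(F,[12.5,-61,0])[0][:2])+[.1184],F[2])
E
```

```text
t 35.63 pos [0.6418 0.0187 0.1177] yaw 1.762 q7 [ 0.43 -0.76  0.5  -0.32] F [-2.6 -1.4 12.4] gap 0.77 | delta cm [ 0.09 -0.02 -0.07] rot [ 0.004 -0.002 -0.002]
```

>>> {"fn": "servo_tool", "kwargs": {
  "deltas": [
    [[0,0,-0.1],[0,0,0],2.5],
    [[0,0,0],[0,0,0],2.5],
    [[0,0,0],[0,0,0],3],
    [[0,0,-1.5],[0,0,0],3],
    [[0,0,-3],[0,0,0],3],
    [[0,0,-3.5],[0,0,0],3],
    [[0,0,-3.5],[0,0,0],3],
    [[0,0,-3],[0,0,0],6]
  ]
}}

```text
t: 36.3
ee_pos: [0.638, 0.0185, 0.2671]
tool_rot: [-1.99, -2.42, 0.005]
wrist_force: [0.2, -0.6, 0.2]
finger_gap: 0.365
```

```bash
python3 - <<'E'
from h import *
t=env.get_image("top")
for r in env.trace(t,"low_1"):
  m=r["mask"].astype(np.uint8);print(round(r["p"],2),np.round(r["rect"]),cv2.minAreaRect(cv2.findNonZero(m)),unproj(t,[np.argwhere(m).mean(0)[::-1]],.02))
s=env.sense();w=wr(s)
for r in env.trace(w,"low_1"): print(round(r["p"],2),np.round(r["rect"]),unproj(w,[np.argwhere(r["mask"]).mean(0)[::-1]],.02))
save(w,"w10",k=1.25)
go([.58,-.27,.3])
E
```

```text
0.79 [410. 172. 434. 198.] ((422.65570068359375, 186.21310424804688), (12.803688049316406, 23.558786392211914), 39.80556869506836) [[ 0.59121992 -0.25939477  0.02      ]]
0.69 [348. 234. 373. 335.] [[ 0.72631415 -0.13139568  0.02      ]]
t 36.5 pos [0.6384 0.0184 0.2657] yaw 1.765 q7 [ 0.48 -0.84  0.38 -0.22] F [ 0.2  0.3 -0.8] gap 4.48 | delta cm [-27.16 -11.31  -3.44] rot None
```

View pics/w10.png

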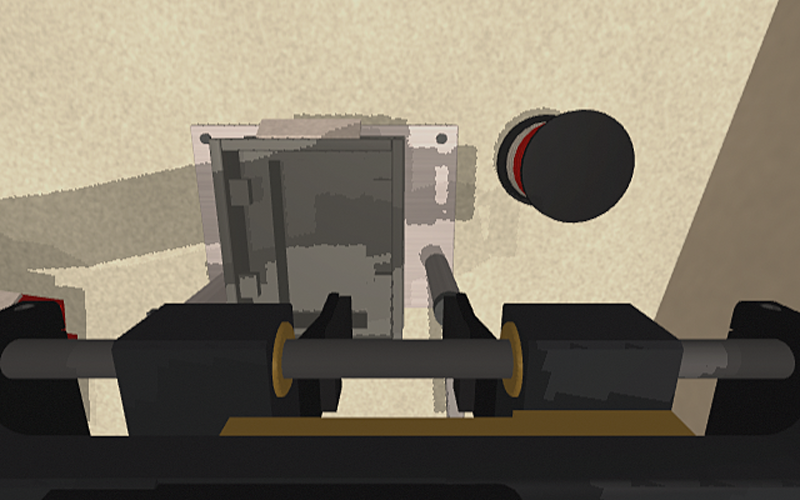

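>>> {"fn": "servo_tool", "kwargs": {
  "deltas": [
    [[-3.8,-0.4,-0.3],[0,0,0],6],
    [[-3.8,-0.4,0],[0,0,0],6],
    [[-3.8,-0.4,0],[0,0,0],6],
    [[-3.8,-0.4,0],[0,0,0],6],
    [[-3.8,-0.4,0],[0,0,0],6],
    [[-3.8,-0.4,0],[0,0,0],6],
    [[-3.8,-0.4,0],[0,0,0],6],
    [[-3.8,-0.4,0],[0,0,0],6]
  ]
}}

```text
t: 37.17
ee_pos: [0.664, -0.2825, 0.2599]
tool_rot: [-1.947, -2.435, 0.011]
wrist_force: [0.1, -0.4, -0.2]
finger_gap: 0.69
```

>>> {"fn": "servo_tool", "kwargs": {
  "deltas": [
    [[-3,-0.4,0],[0,0,0],6],
    [[0,0,0],[0,0,-0.12],6],
    [[0,0,0],[0,0,-0.12],6],
    [[0,0,0],[0,0,-0.12],6],
    [[0,0,0],[0,0,-0.12],6],
    [[0,0,0],[0,0,-0.12],6],
    [[0,0,0],[0,0,-0.08],6],
    [[0,0,0],[0,0,0],6]
  ]
}}

```text
t: 37.83
ee_pos: [0.6571, -0.3327, 0.2423]
tool_rot: [-0.998, -2.927, 0.007]
wrist_force: [-0.2, 0.1, -0.3]
finger_gap: 0.69
```

```bash
python3 - <<'E'
from h import *
s=env.sense();w=wr(s)
for r in env.trace(w,"low_1"):
  m=r["mask"].astype(np.uint8);q=cv2.boxPoints(cv2.minAreaRect(cv2.findNonZero(m)));P=unproj(w,q,.018)
  e=[P[1]-P[0],P[2]-P[1]];d=max(e,key=np.linalg.norm);print(round(r["p"],2),np.round(r["rect"]),q.round().tolist(),P.mean(0).round(4),"yaw",np.arctan2(d[1],d[0]),[np.linalg.norm(x).round(3) for x in e])
go([.591,-.259,.1],2.447)
save(w,"w11",k=1.25)
E
```

```text
0.98 [320.  65. 355. 123.] [[322.0, 66.0], [353.0, 66.0], [353.0, 123.0], [322.0, 123.0]] [ 0.5911 -0.2601  0.018 ] yaw -0.632818658258394 [np.float64(0.034), np.float64(0.06)]
t 37.93 pos [ 0.6571 -0.3327  0.2425] yaw 2.48 q7 [ 0.89 -0.89  0.55  0.95] F [ 0.8 -0.  -0. ] gap 5.97 | delta cm [ 9.09  2.05 14.64] rot [-0.021 -0.045  0.034]
```

View pics/w11.png

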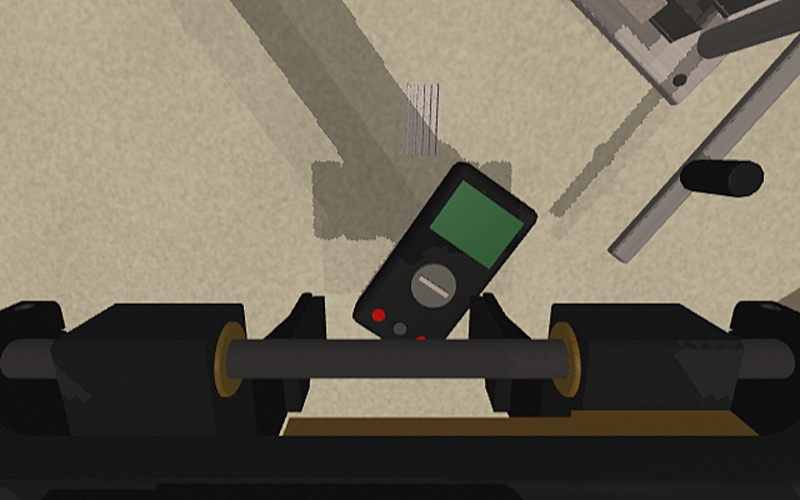

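>>> {"fn": "servo_tool", "kwargs": {
  "deltas": [
    [[2.5,0.6,1],[-0.02,-0.04,0],5.5],
    [[3,0.7,2],[0,0,0],5.5],
    [[2.8,0.7,3],[0,0,0],5.5],
    [[0.8,0.1,3.5],[0,0,0],5.5],
    [[0,0,3.5],[0,0,0],5.5],
    [[0,0,2.5],[0,0,0],5.5],
    [[0,0,0],[0,0,0],5.5]
  ]
}}

```text
t: 38.52
ee_pos: [0.596, -0.256, 0.0843]
tool_rot: [1.043, 2.962, 0.002]
wrist_force: [-1.4, 0.6, -0.1]
finger_gap: 0.634
```

```bash
python3 - <<'E'
from h import *
s=env.sense();w=wr(s)
r=env.trace(w,"low_1")[0];m=r["mask"];print(r["p"],np.round(r["rect"]))
l,t,R,b=r["rect"]
row=np.argwhere(m[int(t)+6])[:,0];u=row.mean()
p=unproj(w,[[u,t+1]],.02)[0];y=2.49;p=p-.03*np.array([np.cos(y),np.sin(y),0]);print(u,p)
go([.591,-.260,.006],2.495)
E
```

```text
0.69 [280. 168. 333. 254.]
307.5 [ 0.58946369 -0.25885672  0.02      ]
t 38.62 pos [ 0.5995 -0.2565  0.0891] yaw 2.464 q7 [ 0.92 -0.87  0.64  0.73] F [-0.2  0.6  1.3] gap 5.5 | delta cm [ 0.51 -0.84  8.3 ] rot [ 0.005  0.008 -0.031]
```

>>> {"fn": "servo_tool", "kwargs": {
  "deltas": [
    [[0.6,-0.8,1.5],[0,0.01,-0.03],5.5],
    [[0,0,2],[0,0,0],5.5],
    [[0,0,1.5],[0,0,0],5.5]
  ]
}}

```text
t: 38.87
ee_pos: [0.5965, -0.2608, 0.0461]
tool_rot: [0.992, 2.964, 0.008]
wrist_force: [0.1, 0.5, -0.4]
finger_gap: 0.633
```

```bash
python3 - <<'E'
from h import *
go([.5905,-.2597,.006],2.495)
E
```

```text
t 38.87 pos [ 0.5965 -0.2608  0.0461] yaw 2.495 q7 [ 0.91 -0.84  0.69  0.73] F [ 0.1  0.5 -0.4] gap 5.5 | delta cm [ 0.59 -0.31  4.  ] rot [0.01  0.013 0.   ]
```

>>> {"fn": "servo_tool", "kwargs": {
  "deltas": [
    [[0.5,-0.3,1],[0.01,0.01,0],5],
    [[0.2,0,1.5],[0,0,0],5],
    [[0.1,0,1],[0,0,0],5],
    [[0,0,0.3],[0,0,0],5]
  ]
}}

```text
t: 39.2
ee_pos: [0.5876, -0.2601, 0.0049]
tool_rot: [0.999, 2.976, -0.004]
wrist_force: [-0.2, -0.4, -0.2]
finger_gap: 0.578
```

```bash
python3 - <<'E'
from h import *
go([.5905,-.2597,.006],2.495)
E
```

```text
t 39.2 pos [ 0.5876 -0.2601  0.0049] yaw 2.494 q7 [ 0.89 -0.8   0.73  0.69] F [-0.2 -0.4 -0.2] gap 5.03 | delta cm [-0.21  0.21 -0.11] rot [-0.002  0.003 -0.001]
```

>>> {"fn": "servo_tool", "kwargs": {
  "deltas": [
    [[-0.2,0.2,-0.1],[0,0,0],2.5],
    [[0,0,0],[0,0,0],2.5],
    [[0,0,0],[0,0,0],2.5],
    [[0,0,0],[0,0,0],2.5],
    [[0,0,0],[0,0,0],2.5],
    [[0,0,0],[0,0,0],2.5]
  ],
  "squeeze": 35
}}

```text
t: 39.7
ee_pos: [0.5918, -0.2593, 0.0066]
tool_rot: [0.998, 2.975, -0.004]
wrist_force: [0.3, 0.1, -0.1]
finger_gap: 0.363
```

```bash
python3 - <<'E'
from h import *
go([.5905,-.2597,.006],2.495)
E
```

```text
t 39.7 pos [ 0.5918 -0.2593  0.0066] yaw 2.494 q7 [ 0.88 -0.8   0.73  0.69] F [ 0.3  0.1 -0.1] gap 3.16 | delta cm [ 0.08 -0.11  0.06] rot [-0.001  0.004 -0.001]
```

>>> {"fn": "servo_tool", "kwargs": {
  "deltas": [
    [[0,0,-1],[0,0,0],2.5],
    [[0,0,-3],[0,0,0],2.5],
    [[0,0,-3.8],[0,0,0],2.5],
    [[0,0,-3.8],[0,0,0],2.5],
    [[0,0,-3.8],[0,0,0],2.5],
    [[0,0,-3.8],[0,0,0],2.5],
    [[0,0,-3.8],[0,0,0],2.5],
    [[1.2,1.5,-3],[0,0,0],2.5]
  ]
}}

```text
t: 40.37
ee_pos: [0.5856, -0.2425, 0.274]
tool_rot: [-1.0, -2.966, 0.006]
wrist_force: [0.8, -1.0, -0.8]
finger_gap: 0.366
```

>>> {"fn": "servo_tool", "kwargs": {
  "deltas": [
    [[2.3,2.9,-0.5],[0,0,0],2.5],
    [[2.3,2.9,0],[0,0,0],2.5],
    [[2.3,2.9,0],[0,0,0],2.5],
    [[2.3,2.9,0],[0,0,0],2.5],
    [[2.3,2.9,0],[0,0,0],2.5],
    [[2.2,2.8,0],[0,0,0],2.5],
    [[0,0,0],[0,0,0],2.5]
  ]
}}

```text
t: 40.95
ee_pos: [0.5844, -0.0084, 0.2972]
tool_rot: [1.001, 2.962, -0.001]
wrist_force: [-1.2, 1.0, 0.1]
finger_gap: 0.363
```

>>> {"fn": "servo_tool", "kwargs": {
  "deltas": [
    [[0,0,0],[0,0,-0.12],2.5],
    [[0,0,0],[0,0,-0.12],2.5],
    [[0,0,0],[0,0,-0.12],2.5],
    [[0,0,0],[0,0,-0.12],2.5],
    [[0,0,0],[0,0,-0.12],2.5],
    [[0,0,0],[0,0,-0.12],2.5],
    [[0,0,0],[0,0,-0.12],2.5],
    [[0,0,0],[0,0,0],2.5]
  ]
}}

```text
t: 41.62
ee_pos: [0.5809, -0.0005, 0.3052]
tool_rot: [-0.342, 3.104, -0.021]
wrist_force: [0.4, 0.0, 0.3]
finger_gap: 0.365
```

```bash
python3 - <<'E'
from h import *
go([D[0],D[1],.084],D[2]+np.pi*1.5)
E
```

```text
t 41.62 pos [ 5.809e-01 -5.000e-04  3.052e-01] yaw -2.922 q7 [ 0.8  -1.27  0.53  1.25] F [0.4 0.  0.3] gap 3.17 | delta cm [ 0.17 -0.11 22.12] rot [-0.015  0.018  0.025]
```

>>> {"fn": "servo_tool", "kwargs": {
  "deltas": [
    [[0,0,2],[-0.015,0.015,0.025],2.5],
    [[0,0,3.5],[0,0,0],2.5],
    [[0,0,3.5],[0,0,0],2.5],
    [[0,0,3],[0,0,0],2.5],
    [[0,0,1.5],[0,0,0],2.5]
  ]
}}

```text
t: 42.03
ee_pos: [0.5856, 0.0001, 0.1738]
tool_rot: [-0.275, 3.113, -0.002]
wrist_force: [-0.3, -0.2, -0.8]
finger_gap: 0.364
```

```bash
python3 - <<'E'
from h import *
go([D[0],D[1],.084],D[2]+np.pi*1.5)
E
```

```text
t 42.03 pos [5.856e-01 1.000e-04 1.738e-01] yaw -2.966 q7 [ 0.73 -1.15  0.65  1.12] F [-0.3 -0.2 -0.8] gap 3.16 | delta cm [ 0.38 -0.4   8.97] rot [-0.003  0.016 -0.018]
```

>>> {"fn": "servo_tool", "kwargs": {
  "deltas": [
    [[0.1,-0.4,1.5],[0,0.01,-0.02],2.5],
    [[0,0,2],[0,0,0],2.5],
    [[0,0,1],[0,0,0],2.5]
  ]
}}

```text
t: 42.28
ee_pos: [0.5849, -0.0057, 0.1261]
tool_rot: [-0.3, 3.124, -0.007]
wrist_force: [0.0, -0.2, -1.2]
finger_gap: 0.364
```

```bash
python3 - <<'E'
from h import *
go([D[0],D[1],.084],D[2]+np.pi*1.5)
E
```

```text
t 42.28 pos [ 0.5849 -0.0057  0.1261] yaw -2.95 q7 [ 0.7  -1.11  0.7   1.09] F [ 0.  -0.2 -1.2] gap 3.17 | delta cm [0.08 0.16 4.21] rot [-0.005  0.003 -0.002]
```

>>> {"fn": "servo_tool", "kwargs": {
  "deltas": [
    [[0.2,0.1,1.2],[0,0,0],2.5],
    [[0.1,0,1.2],[0,0,0],2.5],
    [[0.1,0,0.8],[0,0,0],2.5],
    [[0,0,0.5],[0,0,0],2.5],
    [[0,0,0.3],[0,0,0],2.5]
  ]
}}

```text
t: 42.7
ee_pos: [0.5817, -0.0066, 0.0835]
tool_rot: [-0.294, 3.123, -0.009]
wrist_force: [-0.5, -0.7, 13.6]
finger_gap: 0.363
```

```bash
python3 - <<'E'
from h import *
go([D[0],D[1],.084],D[2]+np.pi*1.5)
E
```

```text
t 42.7 pos [ 0.5817 -0.0066  0.0835] yaw -2.954 q7 [ 0.67 -1.06  0.76  1.05] F [-0.5 -0.7 13.6] gap 3.16 | delta cm [-0.27  0.16 -0.05] rot [-0.006  0.004 -0.006]
```

>>> {"fn": "servo_tool", "kwargs": {
  "deltas": [
    [[0,0,0],[0,0,0],5],
    [[0,0,0],[0,0,0],5],
    [[0,0,0],[0,0,0],5],
    [[0,0,-2],[0,0,0],5],
    [[0,0,-3.5],[0,0,0],5],
    [[0,0,-3.8],[0,0,0],4],
    [[0,0,-3.8],[0,0,0],4],
    [[0,0,-3],[0,0,0],4]
  ]
}}

```text
t: 43.37
ee_pos: [0.5784, -0.006, 0.2461]
tool_rot: [0.297, -3.122, 0.006]
wrist_force: [0.7, 0.4, 1.0]
finger_gap: 0.481
```

```bash
python3 - <<'E'
from h import *
s=env.sense();w=wr(s);save(w,"w12",k=1.25)
F=[D[0],D[1],D[2]+np.pi]
print((proj(w,place(F,[[x,y,144] for x in(-85,85) for y in(-65,65)]))*1.25).round().tolist())
go([.557,.277,.27],2.487)
E
```

```text
[[276.0, 350.0], [260.0, 160.0], [520.0, 350.0], [536.0, 159.0]]
t 43.42 pos [ 0.5814 -0.0046  0.2521] yaw -2.952 q7 [ 0.78 -1.22  0.56  1.2 ] F [2.3 1.2 4.1] gap 4.1 | delta cm [-2.91 28.1  -1.9 ] rot [-0.002  0.006  0.844]
```

View pics/w12.png

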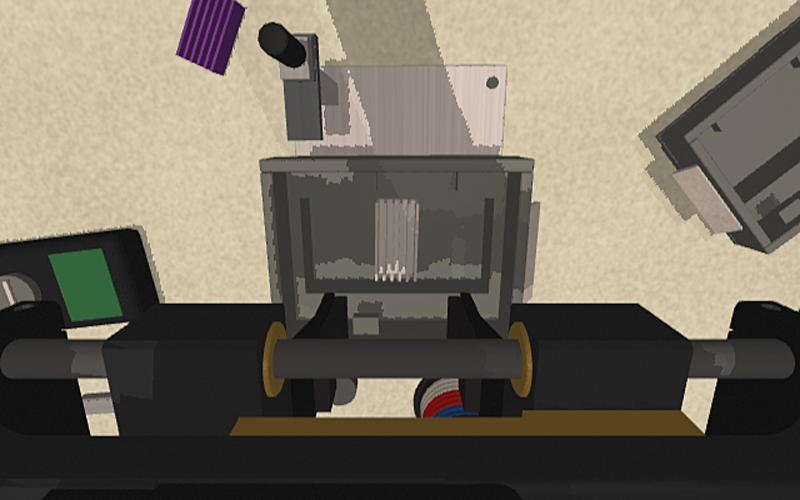

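>>> {"fn": "servo_tool", "kwargs": {
  "deltas": [
    [[0,0,-1],[0,0,0.12],4],
    [[0,0,-1],[0,0,0.12],4],
    [[0,0,0],[0,0,0.12],4],
    [[0,0,0],[0,0,0.12],4],
    [[0,0,0],[0,0,0.12],4],
    [[0,0,0],[0,0,0.12],4],
    [[0,0,0],[0,0,0.12],4],
    [[0,0,0],[0,0,0.05],4]
  ]
}}

```text
t: 44.08
ee_pos: [0.5844, -0.0018, 0.2814]
tool_rot: [1.126, 2.909, 0.007]
wrist_force: [-0.1, 0.4, 0.7]
finger_gap: 0.462
```

>>> {"fn": "servo_tool", "kwargs": {
  "deltas": [
    [[2.7,2.9,0],[0,0,0],4],
    [[2.7,2.9,0],[0,0,0],4],
    [[2.7,2.9,0],[0,0,0],4],
    [[2.7,2.9,0],[0,0,0],4],
    [[2.7,2.9,0],[0,0,0],4],
    [[2.7,2.9,0],[0,0,0],4],
    [[2.4,2.6,0],[0,0,0],4],
    [[0,0,0],[0,0,0],4]
  ]
}}

```text
t: 44.75
ee_pos: [0.5858, 0.2779, 0.2797]
tool_rot: [1.146, 2.894, 0.008]
wrist_force: [-0.8, -0.1, 0.9]
finger_gap: 0.462
```

```bash
python3 - <<'E'
from h import *
s=env.sense();w=wr(s);save(w,"w13",k=1.25)
C=[.435,.295,-.655]
X=[[x,y,70] for x in(-85,85) for y in(-65,65)]
print((proj(w,place(C,X))*1.25).round().tolist())
go([.478,.338,.1],2.487)
E
```

```text
[[174.0, -48.0], [347.0, -67.0], [224.0, 179.0], [373.0, 164.0]]
t 44.8 pos [0.5867 0.2747 0.2796] yaw 2.385 q7 [ 0.13 -0.97  0.48 -0.08] F [-0.1  0.2  0.7] gap 3.99 | delta cm [12.73 -3.11 17.59] rot [ 0.012  0.028 -0.102]
```

View pics/w13.png

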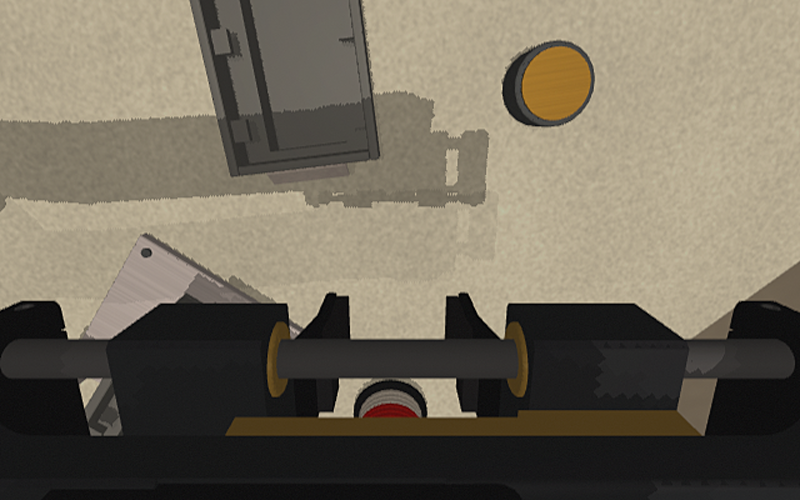

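```bash
python3 - <<'E'
from h import *
s=env.sense();w=wr(s)
P=unproj(w,np.array([[232,177],[379,158],[191,2],[363,2]])/1.25,.07)
d=P[1]-P[0];print(np.linalg.norm(d));th=np.arctan2(d[1],d[0])-np.pi/2
e=[P[0]-P[2],P[1]-P[3]];print(th,[np.arctan2(v[1],v[0]) for v in e])
th=np.median([th]+[np.arctan2(v[1],v[0]) for v in e])
m=(P[0]+P[1])/2;C=[m[0]-.085*np.cos(th),m[1]-.085*np.sin(th),th];print("C",C)
g=place(C,[8,61,0])[0];print(g);go([g[0],g[1],.1],th+np.pi)
E
```

```text
0.12864252001512758
-0.631560155823348 [np.float64(-0.637625112194882), np.float64(-0.6645410881647654)]
C [np.float64(0.4368731984305845), np.float64(0.2967870370739194), np.float64(-0.637625112194882)]
[0.47961391 0.34103894 0.        ]
t 44.85 pos [0.588  0.2712 0.2793] yaw 2.38 q7 [ 0.13 -0.97  0.48 -0.08] F [-0.8 -0.4  0.3] gap 4.0 | delta cm [13.18 -2.63 17.53] rot [ 0.01   0.03  -0.123]
```

>>> {"fn": "servo_tool", "kwargs": {
  "deltas": [
    [[3.2,-0.6,0],[0.01,0.03,-0.12],4],
    [[3.2,-0.9,2],[0,0,0],4],
    [[3.2,-0.9,3],[0,0,0],4],
    [[2.5,-0.6,3.3],[0,0,0],4],
    [[0,0,3.5],[0,0,0],4],
    [[0,0,3],[0,0,0],4],
    [[0,0,0],[0,0,0],4]
  ]
}}

```text
t: 45.43
ee_pos: [0.4811, 0.3126, 0.1274]
tool_rot: [1.016, 2.96, 0.002]
wrist_force: [-0.8, -1.6, 0.0]
finger_gap: 0.461
```

```bash
python3 - <<'E'
from h import *
C=[.437,.297,-.642];g=place(C,[8,61,0])[0];go([g[0],g[1],.043],C[2]+np.pi)
E
```

```text
t 45.43 pos [0.4811 0.3126 0.1274] yaw 2.48 q7 [ 0.03 -0.95  0.58 -0.25] F [-0.8 -1.6  0. ] gap 4.01 | delta cm [1.93 2.13 8.43] rot [ 0.005  0.011 -0.019]
```

>>> {"fn": "servo_tool", "kwargs": {
  "deltas": [
    [[1.8,2.0,0],[0,0.01,-0.02],3.8],
    [[0,0,1],[0,0,0],3.8],
    [[0,0,1.2],[0,0,0],3.8]
  ]
}}

```text
t: 45.68
ee_pos: [0.4844, 0.3355, 0.1077]
tool_rot: [1.001, 2.97, 0.007]
wrist_force: [0.0, -0.5, -0.2]
finger_gap: 0.441
```

```bash
python3 - <<'E'
from h import *
C=[.437,.297,-.642];g=place(C,[8,61,0])[0];go([g[0],g[1],.043],C[2]+np.pi)
E
```

```text
t 45.68 pos [0.4844 0.3355 0.1077] yaw 2.491 q7 [-0.02 -0.92  0.61 -0.28] F [ 0.  -0.5 -0.2] gap 3.84 | delta cm [0.73 0.13 6.47] rot [ 0.007  0.006 -0.008]
```

>>> {"fn": "servo_tool", "kwargs": {
  "deltas": [
    [[0.7,0.2,1],[0,0,-0.01],3.8],
    [[0.1,0,1.5],[0,0,0],3.8],
    [[0.1,0,1],[0,0,0],3.8]
  ]
}}

```text
t: 45.93
ee_pos: [0.4823, 0.341, 0.0723]
tool_rot: [0.993, 2.968, 0.012]
wrist_force: [0.6, -0.2, -0.7]
finger_gap: 0.435
```

```bash
python3 - <<'E'
from h import *
C=[.437,.297,-.642];g=place(C,[8,61,0])[0];go([g[0],g[1],.043],C[2]+np.pi)
E
```

```text
t 45.93 pos [0.4823 0.341  0.0723] yaw 2.496 q7 [-0.06 -0.89  0.66 -0.32] F [ 0.6 -0.2 -0.7] gap 3.78 | delta cm [ 0.22 -0.17  2.93] rot [ 0.011  0.009 -0.004]
```

>>> {"fn": "servo_tool", "kwargs": {
  "deltas": [
    [[0.2,-0.2,1],[0.01,0.01,0],3.5],
    [[0,0,1.2],[0,0,0],3.5],
    [[0,0,0.6],[0,0,0],3.5],
    [[0,0,0.1],[0,0,0],3.5]
  ]
}}

```text
t: 46.27
ee_pos: [0.4787, 0.3386, 0.0379]
tool_rot: [-0.997, -2.975, 0.005]
wrist_force: [-0.1, -0.5, -0.4]
finger_gap: 0.402
```

```bash
python3 - <<'E'
from h import *
C=[.437,.297,-.642];g=place(C,[8,61,0])[0];go([g[0],g[1],.043],C[2]+np.pi)
E
```

```text
t 46.27 pos [0.4787 0.3386 0.0379] yaw 2.495 q7 [-0.08 -0.85  0.69 -0.35] F [-0.1 -0.5 -0.4] gap 3.49 | delta cm [ 0.05  0.27 -0.51] rot [-0.004 -0.002 -0.005]
```

>>> {"fn": "servo_tool", "kwargs": {
  "deltas": [
    [[0,0.2,-0.4],[0,0,0],0.4],
    [[0,0,0],[0,0,0],0.4],
    [[0,0,0],[0,0,0],0.4],
    [[0,0,0],[0,0,0],0.4],
    [[0,0,0],[0,0,0],0.4],
    [[0,0,0],[0,0,0],0.4]
  ],
  "squeeze": 50
}}

```text
t: 46.77
ee_pos: [0.4808, 0.3414, 0.0433]
tool_rot: [-0.997, -2.976, 0.002]
wrist_force: [0.5, -0.3, -2.5]
finger_gap: 0.088
```

```bash
python3 - <<'E'
from h import *
C=[.437,.297,-.642];g=place(C,[8,61,0])[0];go([g[0],g[1],.31],C[2]+np.pi)
E
```

```text
t 46.77 pos [0.4808 0.3414 0.0433] yaw 2.495 q7 [-0.08 -0.86  0.68 -0.34] F [ 0.5 -0.3 -2.5] gap 0.76 | delta cm [  0.11  -0.12 -26.67] rot [-0.002 -0.002 -0.005]
```

>>> {"fn": "servo_tool", "kwargs": {
  "deltas": [
    [[0,0,-1],[0,0,0],0.4],
    [[0,0,-2.5],[0,0,0],0.4],
    [[0,0,-3.5],[0,0,0],0.4],
    [[0,0,-3.5],[0,0,0],0.4],
    [[0,0,-3.5],[0,0,0],0.4],
    [[0,0,-3.5],[0,0,0],0.4],
    [[0,0,-3.5],[0,0,0],0.4],
    [[0,0,-3],[0,0,0],0.4]
  ]
}}

```text
t: 47.43
ee_pos: [0.4771, 0.3376, 0.2892]
tool_rot: [-0.988, -2.969, 0.024]
wrist_force: [0.4, 0.8, -1.8]
finger_gap: 0.088
```

```bash
python3 - <<'E'
from h import *
g=place(D,[9,61,0])[0];go([g[0],g[1],.28],D[2]+np.pi)
E
```

```text
t 47.43 pos [0.4771 0.3376 0.2892] yaw 2.499 q7 [ 0.06 -1.05  0.41 -0.12] F [ 0.4  0.8 -1.8] gap 0.77 | delta cm [-33.82 -17.05   1.01] rot [-0.02   0.     0.735]
```

>>> {"fn": "servo_tool", "kwargs": {
  "deltas": [
    [[0,0,0],[-0.02,0,0.06],0.4],
    [[0,0,0],[0,0,0.12],0.4],
    [[0,0,0],[0,0,0.12],0.4],
    [[0,0,0],[0,0,0.12],0.4],
    [[0,0,0],[0,0,0.12],0.4],
    [[0,0,0],[0,0,0.12],0.4],
    [[0,0,0],[0,0,0.08],0.4],
    [[-1.5,0.4,0],[0,0,0],0.4]
  ]
}}

```text
t: 48.1
ee_pos: [0.4792, 0.3306, 0.3056]
tool_rot: [-2.032, -2.392, -0.035]
wrist_force: [-0.6, 0.4, -1.5]
finger_gap: 0.087
```

>>> {"fn": "servo_tool", "kwargs": {
  "deltas": [
    [[-3,0.8,0],[0,0,0],0.4],
    [[-3,0.8,0],[0,0,0],0.4],
    [[-3,0.8,0],[0,0,0],0.4],
    [[-3,0.8,0],[0,0,0],0.4],
    [[-3,0.8,0],[0,0,0],0.4],
    [[-3,0.8,0],[0,0,0],0.4],
    [[-3,0.8,0],[0,0,0],0.4],
    [[-3,0.8,0],[0,0,0],0.4]
  ]
}}

```text
t: 48.77
ee_pos: [0.5781, 0.104, 0.3081]
tool_rot: [-2.005, -2.416, -0.039]
wrist_force: [-0.1, -0.8, -1.9]
finger_gap: 0.084
```

>>> {"fn": "servo_tool", "kwargs": {
  "deltas": [
    [[-3,0.8,0],[0,0,0],0.4],
    [[-2,0.6,0],[0,0,0],0.4],
    [[-1,0.3,0],[0,0,0],0.4],
    [[0,0,0],[0,0,0],0.4]
  ]
}}

```text
t: 49.1
ee_pos: [0.6079, 0.0365, 0.3083]
tool_rot: [2.019, 2.406, 0.035]
wrist_force: [0.4, 0.5, -1.9]
finger_gap: 0.088
```

```bash
python3 - <<'E'
from h import *
g=place(D,[9,61,0])[0];go([g[0],g[1],.24],D[2]+np.pi)
w=wr();save(w,"w14",k=1.25)
E
```

```text
t 49.1 pos [0.6079 0.0365 0.3083] yaw 1.745 q7 [ 0.47 -0.81  0.29 -0.2 ] F [ 0.4  0.5 -1.9] gap 0.77 | delta cm [-4.5   2.93  6.82] rot [ 0.018 -0.013 -0.019]
```

View pics/w14.png

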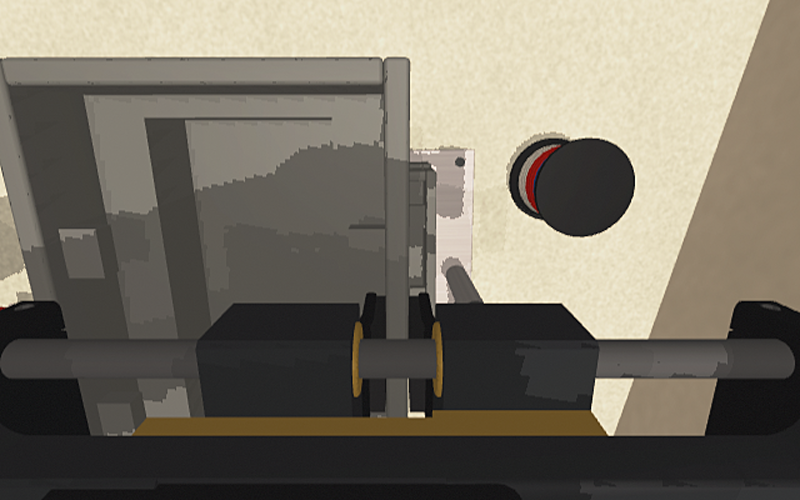

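```bash
python3 - <<'E'
from h import *
s=env.sense();c=wr(s)
w=unproj(c,np.array([[2,59],[410,57]])/1.25,s["ee_pos"][2]+.028)
R=Ro.from_rotvec(s["tool_rot"]).inv();l=R.apply(w-s["ee_pos"])*1000;print(l.round(1))
d=l[1]-l[0];print("yaw off in tool",np.arctan2(-d[0],d[1]))
xg=l[1,0]-85
g=place(D,[xg,61,0])[0];go([g[0],g[1],.20],D[2]+np.pi)
E
```

```text
[[  95.1 -116.5  -28.7]
 [  96.     3.2  -26.6]]
yaw off in tool -0.0075132830291792276
t 49.2 pos [0.6067 0.0401 0.3085] yaw 1.75 q7 [ 0.47 -0.81  0.28 -0.2 ] F [-0.7  0.9 -1. ] gap 0.73 | delta cm [-5.16  2.9  10.83] rot [ 0.018 -0.015 -0.015]
```

>>> {"fn": "servo_tool", "kwargs": {
  "deltas": [
    [[-1.8,1.0,1.5],[0.018,-0.015,-0.015],0.4],
    [[-2,1.0,2],[0,0,0],0.4],
    [[-1.2,0.8,3],[0,0,0],0.4],
    [[0,0,2],[0,0,0],0.4],
    [[0,0,0.5],[0,0,0],0.4]
  ]
}}

```text
t: 49.62
ee_pos: [0.6435, 0.0121, 0.2221]
tool_rot: [1.968, 2.445, 0.015]
wrist_force: [-0.7, 0.3, -1.2]
finger_gap: 0.086
```

```bash
python3 - <<'E'
from h import *
g=place(D,[10,61,0])[0];go([g[0],g[1],.178],D[2]+np.pi)
E
```

```text
t 49.62 pos [0.6435 0.0121 0.2221] yaw 1.786 q7 [ 0.45 -0.77  0.38 -0.18] F [-0.7  0.3 -1.2] gap 0.74 | delta cm [-1.49 -0.13  4.4 ] rot [ 0.009 -0.004  0.022]
```

>>> {"fn": "servo_tool", "kwargs": {
  "deltas": [
    [[-1.4,-0.1,0.8],[0.01,0,0.02],0.4],
    [[0,0,0.8],[0,0,0],0.4],
    [[-0.1,0,0.5],[0,0,0],0.4]
  ]
}}

```text
t: 49.87
ee_pos: [0.6448, 0.0027, 0.2018]
tool_rot: [-1.983, -2.43, -0.006]
wrist_force: [-0.1, -0.1, -1.3]
finger_gap: 0.092
```

```bash
python3 - <<'E'
from h import *
g=place(D,[10,61,0])[0];go([g[0],g[1],.178],D[2]+np.pi)
s=env.sense();c=wr(s);w=unproj(c,np.array([[410,57]])/1.25,s["ee_pos"][2]+.028)
a=env.get_image("scene");save(a,"s5",(240,150,360,270),5)
E
```

```text
t 49.87 pos [0.6448 0.0027 0.2018] yaw 1.773 q7 [ 0.45 -0.76  0.39 -0.19] F [-0.1 -0.1 -1.3] gap 0.8 | delta cm [-0.55 -0.01  2.37] rot [-0.    -0.006  0.008]
```

View pics/s5.png

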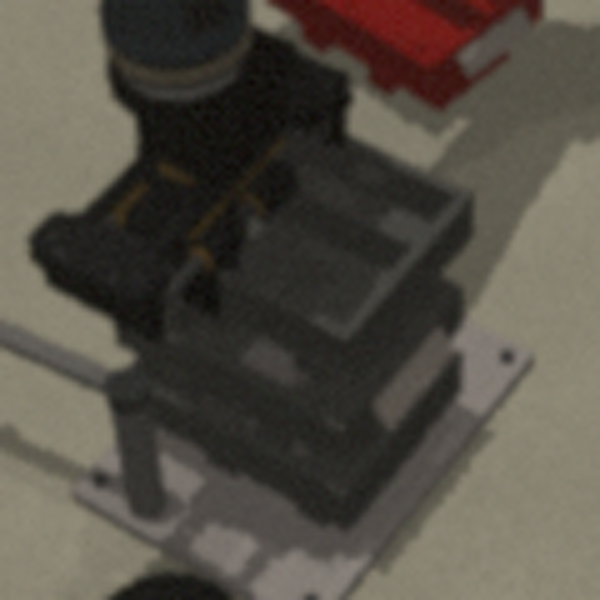

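>>> {"fn": "servo_tool", "kwargs": {
  "deltas": [
    [[-0.5,0,0.6],[0,0,0.008],0.4],
    [[0,0,0.6],[0,0,0],0.4],
    [[0,0,0.3],[0,0,0],0.4]
  ]
}}

```text
t: 50.22
ee_pos: [0.6473, -0.0033, 0.1886]
tool_rot: [-1.998, -2.424, -0.009]
wrist_force: [-0.4, 0.5, -0.2]
finger_gap: 0.092
```

```bash
python3 - <<'E'
from h import *
g=place(D,[10,61,0])[0];go([g[0],g[1],.178],D[2]+np.pi)
E
```

```text
t 50.22 pos [ 0.6473 -0.0033  0.1886] yaw 1.763 q7 [ 0.45 -0.75  0.41 -0.2 ] F [-0.4  0.5 -0.2] gap 0.8 | delta cm [ 0.09 -0.14  1.05] rot [ 0.004 -0.004 -0.001]
```

>>> {"fn": "servo_tool", "kwargs": {
  "deltas": [
    [[0.05,-0.15,0.3],[0,0,0],0.4],
    [[0,0,0.3],[0,0,0],0.4]
  ]
}}

```text
t: 50.38
ee_pos: [0.6458, -0.0031, 0.1823]
tool_rot: [1.998, 2.424, 0.009]
wrist_force: [0.5, 0.0, -1.7]
finger_gap: 0.091
```

```bash
python3 - <<'E'
from h import *
g=place(D,[10,61,0])[0];go([g[0],g[1],.178],D[2]+np.pi)
E
```

```text
t 50.38 pos [ 0.6458 -0.0031  0.1823] yaw 1.763 q7 [ 0.45 -0.74  0.41 -0.2 ] F [ 0.5  0.  -1.7] gap 0.79 | delta cm [0.06 0.01 0.43] rot [ 0.005 -0.004 -0.002]
```

>>> {"fn": "servo_tool", "kwargs": {
  "deltas": [
    [[0.05,0,0.25],[0,0,0],0.4],
    [[0,0,0.2],[0,0,0],0.4],
    [[0,0,0.15],[0,0,0],0.4]
  ]
}}

```text
t: 50.63
ee_pos: [0.6458, -0.0025, 0.1789]
tool_rot: [1.997, 2.423, 0.008]
wrist_force: [-3.6, -0.9, 8.0]
finger_gap: 0.087
```

```bash
python3 - <<'E'
from h import *
g=place(D,[10,61,0])[0];go([g[0],g[1],.178],D[2]+np.pi)
E
```

```text
t 50.63 pos [ 0.6458 -0.0025  0.1789] yaw 1.763 q7 [ 0.45 -0.74  0.41 -0.21] F [-3.6 -0.9  8. ] gap 0.76 | delta cm [-0.   -0.01  0.09] rot [ 0.005 -0.002 -0.002]
```

>>> {"fn": "servo_tool", "kwargs": {
  "deltas": [
    [[0,0,0],[0,0,0],2.5],
    [[0,0,0],[0,0,0],2.5],
    [[0,0,0],[0,0,0],3],
    [[0,0,-1.5],[0,0,0],3],
    [[0,0,-3],[0,0,0],3],
    [[0,0,-3.5],[0,0,0],3],
    [[0,0,-3.5],[0,0,0],3],
    [[-1,0,-3.5],[0,0,0],4]
  ]
}}

```text
t: 51.3
ee_pos: [0.6427, -0.0107, 0.3253]
tool_rot: [-1.983, -2.42, 0.007]
wrist_force: [0.8, 0.1, 0.6]
finger_gap: 0.369
```

>>> {"fn": "servo_tool", "kwargs": {
  "deltas": [
    [[-3.5,-0.8,0],[0,0,0],4],
    [[-3.5,-0.8,0],[0,0,0],4],
    [[-3.5,-0.8,0],[0,0,0],4],
    [[-3.5,-0.8,0],[0,0,0],4],
    [[-3.5,-0.8,0],[0,0,0],4],
    [[-2,0,0],[0,0,0],4],
    [[0,0,0],[0,0,0],4]
  ]
}}

```text
t: 51.88
ee_pos: [0.6477, -0.2146, 0.3364]
tool_rot: [1.981, 2.432, 0.015]
wrist_force: [0.1, 0.4, -0.6]
finger_gap: 0.459
```

```bash
python3 - <<'E'
from h import *
go([.6,-.1,.3],D[2]+np.pi)
s=env.sense();w=wr(s)
t=env.get_image("top");a=env.get_image("scene")
p=np.zeros((600,800,3),np.uint8)
p[:300,:480]=cv2.resize(w["color"][:,:,::-1],(480,300));p[300:600,:400]=cv2.resize(t["color"][120:240,280:440,::-1],(400,300),interpolation=2);p[200:600,400:800]=cv2.resize(a["color"][155:275,235:355,::-1],(400,400),interpolation=2)
cv2.imwrite("pics/end.png",p)
X=[[x,y,206] for x in(-85,85) for y in(-65,65)]
print((proj(w,place(D,X))*.75).round().tolist(),(((proj(t,place(D,X))-[280,120])*2.5)+[0,300]).round().tolist())
E
```

```text
t 51.88 pos [ 0.6477 -0.2146  0.3364] yaw 1.775 q7 [ 0.73 -0.74  0.33  0.21] F [ 0.1  0.4 -0.6] gap 4.0 | delta cm [12.18 -2.39  3.64] rot [ 0.011 -0.002  0.01 ]
[[141.0, -195.0], [290.0, -192.0], [156.0, 20.0], [279.0, 22.0]] [[54.0, 531.0], [29.0, 393.0], [236.0, 498.0], [210.0, 361.0]]
```

View pics/end.png

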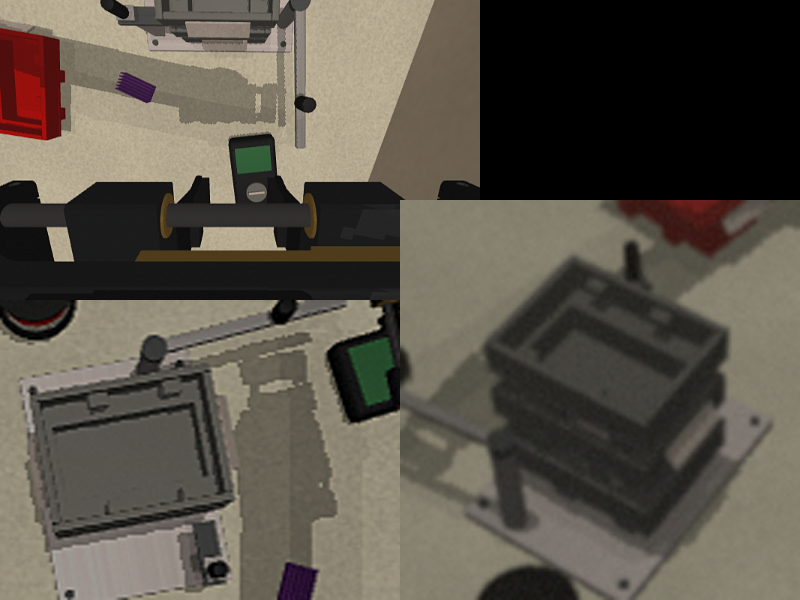

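```bash
python3 -c "
from rig import env
print(env.sign_off())"
```

```text
the job is handed in; nothing more can be done
None
```

The job is done and handed in at about 52 s of the 210 s.

**What I did**
- I slid the catch back to its stop and swung the bar open to its stop.
- I lifted bin_b onto the bench. The one tall heat sink present then went into the bottom bin.
- I set bin_b back turned half a turn, put the one low heat sink present into it, and set bin_c on top, turned half a turn to bin_b. The low sink had been knocked aside during the run, so I located it again before picking it up.

**Last checks**
- **Seating:** bin_b and bin_c each touched down within about 1 mm of the height worked out for standing on the ledges. That is about 7–8 mm lower than if they were resting on the rim below.
- **Squareness:** in the last pictures the stack looks level. The corners of bin_c's rim lie within about 2.5 camera pixels, or roughly 6 mm, of the modelled position. That is coarser than the 4 mm play, so the seating height is the stronger evidence.
- **Everything else:** the bar was open and the catch back. The purple sink, red bin and multimeter were seen where they started, and so was the part of the spool in view. The tip cleaner was not in the last pictures; it was last seen, undisturbed, before I lifted bin_c.

**Disagreements**
- The dock position estimates differed by up to 4 mm between views. I used a compromise that the grips and later views supported.
- My two estimates of where along its wall I had gripped bin_c differed by about 4 mm, so I used a value between them.
- The first grip on the tall sink closed too high and off to one side. I opened and redid it before lifting.

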